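# Sort rearing containers into the trays of their kind

## Task

Four loose rearing containers (a wide pot, a narrow pot, a tall tube and a rectangular case) stand mixed on the insect-lab bench; put each into the empty bay of the tray whose far bay already holds a sample of the same kind, standing flat on the bay's floor. There are live pupae inside: keep every container upright all the time and set it down gently, without dropping it. Leave the tape roll and the brush where they lie.

Things in the scene. Friction and masses are not known exactly. Their poses are not given: they have to be found in the camera images.
- wide_center (a point): Small white container with a yellow lid like the others, loose, standing upright: the wide round pot, diameter 56, height 62, with a small 16 mm square white vent plug standing 5 mm above the lid (not counted in the height). The point is at its centre, half-way up; z is up along its axis.
- narrow_center (a point): Small white container with a yellow lid like the others, loose, standing upright: the narrow round pot, diameter 40, height 62, with the same 5 mm vent plug on its lid. The point is at its centre, half-way up; z is up along its axis.
- tube_center (a point): Small white container with a yellow lid like the others, loose, standing upright: the tall slim tube, diameter 28, height 95, flat cap without plug. The point is at its centre, half-way up; z is up along its axis.
- case_center (a point): Small white container with a yellow lid like the others, loose, standing upright: the rectangular case, 42 along its x axis, 64 along its y axis, 60 high, flat lid. The point is at its centre, half-way up; z is up along its axis.
- tray_wide: Low grey tray fixed to the bench, two equal bays; the far one holds a fixed sample of the wide round pot. Origin: centre of the EMPTY near bay, at bench height. x points to the sample, 110 mm away; z up. Bay 80 (x) by 80 (y) inside, floor 4 above the bench, walls 4 thick, tops 14 above the bench; a 30 wide bar, as high, parts the bays. Turned up to 10 degrees.
- tray_narrow: Low grey tray fixed to the bench, two equal bays; the far one holds a fixed sample of the narrow round pot. Origin: centre of the EMPTY near bay, at bench height. x points to the sample, 94 mm away; z up. Bay 64 (x) by 64 (y) inside, floor 4 above the bench, walls 4 thick, tops 14 above the bench; a 30 wide bar, as high, parts the bays. Turned up to 10 degrees.
- tray_tube: Low grey tray fixed to the bench, two equal bays; the far one holds a fixed sample of the tall slim tube. Origin: centre of the EMPTY near bay, at bench height. x points to the sample, 82 mm away; z up. Bay 52 (x) by 52 (y) inside, floor 4 above the bench, walls 4 thick, tops 14 above the bench; a 30 wide bar, as high, parts the bays. Turned up to 10 degrees.
- tray_case: Low grey tray fixed to the bench, two equal bays; the far one holds a fixed sample of the rectangular case. Origin: centre of the EMPTY near bay, at bench height. x points to the sample, 96 mm away; z up. Bay 66 (x) by 88 (y) inside, floor 4 above the bench, walls 4 thick, tops 14 above the bench; a 30 wide bar, as high, parts the bays. Turned up to 10 degrees.
- tape_roll: Bystander, not to be sorted: loose brown roll of tape lying flat, outer diameter 68, hole 48, height 24. Origin: centre of its underside.
- brush: Bystander, not to be sorted: loose small brush, about 130 long, lying flat along its x axis. Origin: underside, about the middle of its length.

How it is judged (in metres and radians):
At the end, for the whole second after the job is handed in: Each of the four containers stands upright (within 7 degrees) on the floor of the empty bay of the tray of its own kind, its centre within 20 mm of the bay's centre along either tray axis and within 5 mm of its resting height, released and at rest (x of wide_center in the frame of tray_wide between -0.02 and 0.02 m and y of wide_center in the frame of tray_wide between -0.02 and 0.02 m and z of wide_center in the frame of tray_wide between 0.03 and 0.04 m and angle between each of wide_center, narrow_center, tube_center, case_center's own z axis and vertical below 0.12 rad and linear speed of each of wide, narrow, tube, case below 0.02 m/s and x of narrow_center in the frame of tray_narrow between -0.02 and 0.02 m and y of narrow_center in the frame of tray_narrow between -0.02 and 0.02 m and z of narrow_center in the frame of tray_narrow between 0.03 and 0.04 m and x of tube_center in the frame of tray_tube between -0.02 and 0.02 m and y of tube_center in the frame of tray_tube between -0.02 and 0.02 m and z of tube_center in the frame of tray_tube between 0.0465 and 0.0565 m and x of case_center in the frame of tray_case between -0.02 and 0.02 m and y of case_center in the frame of tray_case between -0.02 and 0.02 m and z of case_center in the frame of tray_case between 0.029 and 0.039 m); the robot touches nothing.
It fails at once if a container is tipped more than 35 degrees (angle between any of wide_center, narrow_center, tube_center, case_center's own z axis and vertical above 0.6 rad).
It fails at once if a container is dropped into its bay (moving faster than 0.6 m/s within 20 mm of its resting height) ((linear speed of wide above 0.6 m/s and z of wide_center in the frame of tray_wide below 0.055 m and horizontal distance between wide_center and tray_wide below 0.05 m) or (linear speed of narrow above 0.6 m/s and z of narrow_center in the frame of tray_narrow below 0.055 m and horizontal distance between narrow_center and tray_narrow below 0.05 m) or (linear speed of tube above 0.6 m/s and z of tube_center in the frame of tray_tube below 0.0715 m and horizontal distance between tube_center and tray_tube below 0.05 m) or (linear speed of case above 0.6 m/s and z of case_center in the frame of tray_case below 0.054 m and horizontal distance between case_center and tray_case below 0.05 m)).
It fails at once if the tape roll or the brush is pushed more than 30 mm from its place (distance of any of tape_roll, brush from where it was at the start of the episode above 0.03 m).
It also fails if it takes over 107 s, if anything falls off the work surface, if the arm or the gripper's body presses on something with over 40 N, if the wrist force passes 120 N, or if a joint passes its speed limit or range.

## Robot

A 6-joint arm with a two-finger parallel gripper is mounted at the origin on the work surface. World frame = base frame: x ahead of the robot, y to its left, z up, the work surface at z = 0. Lengths are in m, angles in degrees, forces in N, time in s.
With the tool pointing down it reaches from about 0.4 to 0.925 m from the base axis. Payload 12.5 kg.
Tool frame: the origin (TCP) lies midway between the tips of the shut fingers; the grasp point (between the pads) lies 19 mm behind it; z points along the fingers, y is the direction in which the jaws open and shut (so a half turn about z gives the same grasp; the last joint's range is limited). The gripper opens to 95 mm and grips with 3 to 60 N. Pads are 20 mm wide; open, the fingers measure 119 mm over their backs; the gripper's body (75 mm by 180 mm) begins 59 mm behind the grasp point.
Start: joints at [67.575, 28.126, 89.318, -0, 62.55, -6.05], TCP at [0.176, 0.6, 0.215] pointing down, gripper open.
Joint ranges: [-177.58, 177.58], [-47.91, 125.51], [2.72, 160], [-65.01, 245.01], [3.68, 167.84], [-153.87, 153.87]. Speed limits (degrees/s): [127.2, 127.2, 159.86, 180, 180, 180].

## Interface

Orientations are given as [roll, pitch, yaw] about the fixed x, y, z axes, in that order (R = Rz(yaw) Ry(pitch) Rx(roll)).
In Python, from rig import readout, optics, arm gives the robot as it stands.
- The arm moves only by the tool drive_tool, never from a script. Its argument "plan" is a list of rows, each an object of numbers: "tx", "ty", "tz": the shift along the world's x, y, z in mm; "wx", "wy", "wz": the turn, a rotation vector about the world's x, y, z in degrees; "fingers": the finger opening in mm, from 0 to 95.1. A call has 1 to 20 rows; each row shifts and turns the pose as measured when the row begins; what a row does not reach is not made up. A row lasts 1/12 s, in which the tool goes at most 41.7 mm and 7.16 degrees, less where a joint would pass 70% of its speed; a pose out of reach is approached as far as the arm can. A call is refused whole if a number of a shift passes 41.7 or a number of a turn 7.16, either way. A call with a gripper value outside its range is refused whole. The fingers move at their own pace and stop on an object; the grip force is fixed at half the most. Time passes only in rows, so rows that do not move let the fingers close. It gives the time, the measured TCP pose, the force and the opening at its end, in the units of the state.
- readout.observe(): the state, without advancing time (a new reading comes with each control period).
- optics.snapshot(name): name is "side" or "top" or "wrist"; returns (picture, depth): 480x640x3 uint8, red, green, blue; 480x640 float32, m along the optical axis (not along the pixel's ray), 0 where there is no reading.
- optics.camera_model(name): a dict with "intrinsics" (3x3 intrinsics, pixels), "k1" (the pictures are not rectified: a ray, as slopes to the right and down, at radius r is drawn at 1 + k1 r^2 times it, then the intrinsics apply), "rvec" (rotation vector, rad) and "tvec" (3), from world to camera coordinates, as OpenCV has them. Camera axes: x right, y down, z forward; pixel columns grow to the right and rows downward; lengths in m; the calibration is good to about 2 mm. A picture is of the moment at which its call begins: read the wrist's pose just before it. camera_model takes no time and is no camera call; for the wrist camera it gives the pose at the moment of the call.
- arm.hand_in(): hands the job in, once; it reports no verdict.
The state is a dict: "time_s": time; "joint_positions": joint angles; "joint_vel": joint speeds; "effort": joint torques, N m; "ee_pos": TCP position; "eef_rot": TCP orientation; "contact_force": force on the tool from outside, world axes, zero at the start; "wrist_torque": the same for the moment, N m; "gripper_width": finger opening in m.
Only numpy, scipy, OpenCV 4.12 (cv2) and the standard library are available. Lean on these libraries where they do the work, as an engineer would, in place of code of your own. Each camera call takes 0.05 s, during which the arm holds its last target.

## Working session

There is one attempt and no reset: what is moved stays moved. The work goes in short steps, Python scripts to look and compute and a tool call to move; the robot and the scene stay as the last step left them, time stands still between calls to the robot, and variables do not carry over. Pictures are saved under pics/ and viewed, and the job is handed in when it is done.

Besides the shell and the picture viewer there is one more tool, called after ">>>" as name([rows], argument=value, ...), one row to a line, values as JSON. drive_tool: Moves the arm, as the interface text tells. Its arguments: {"type":"object","properties":{"plan":{"type":"array","items":{"type":"object","properties":{"tx":{"type":"number"},"ty":{"type":"number"},"tz":{"type":"number"},"wx":{"type":"number"},"wy":{"type":"number"},"wz":{"type":"number"},"fingers":{"type":"number"}}}}},"required":["plan"]}

```bash
mkdir -p pics; ls
python3 - <<'E'
from rig import readout, optics, arm
import cv2
print(readout.observe())
for n in ["top","side"]:
    p,d=optics.snapshot(n); cv2.imwrite(f"pics/{n}0.png",p[:,:,::-1])
    import numpy as np; np.save(f"pics/{n}0d.npy",d); np.save(f"pics/{n}0p.npy",p)
    print(n,optics.camera_model(n))
E
```

```text
pics
{'time_s': 0.0, 'joint_positions': array([ 6.75744462e+01,  2.81639306e+01,  8.93507909e+01, -1.37744173e-03,
        6.25500955e+01, -6.04840001e+00]), 'joint_vel': array([-0.03469212,  0.10145329, -0.08396837, -0.07988014,  0.02887728,
       -0.01002085]), 'effort': array([-1.39341719e-03, -6.12623334e+01, -2.58196807e+01,  6.92570047e-02,
        4.80562309e-02, -8.86348062e-05]), 'ee_pos': array([0.17608934, 0.59941635, 0.2140601 ]), 'eef_rot': array([-1.79935415e+02, -5.61483800e-03,  1.63623479e+02]), 'contact_force': array([0.60676177, 0.04124454, 0.54919705]), 'wrist_torque': array([ 0.00993365,  0.03125776, -0.04349307]), 'gripper_width': 0.09509351026355212}
top {'intrinsics': array([[493.56109959,   0.        , 324.42660464],
       [  0.        , 493.56109959, 241.4261208 ],
       [  0.        ,   0.        ,   1.        ]]), 'k1': -0.048375071286903645, 'rvec': array([ 2.17871196, -2.22860838,  0.04415679]), 'tvec': array([0.01123669, 0.50112518, 0.91369302])}
side {'intrinsics': array([[468.61343616,   0.        , 315.61305805],
       [  0.        , 468.61343616, 232.25790301],
       [  0.        ,   0.        ,   1.        ]]), 'k1': -0.07942760313973135, 'rvec': array([ 2.31760327, -0.53361162,  0.22158797]), 'tvec': array([-0.44039964,  0.20982883,  0.83051625])}
```

View pics/top0.png

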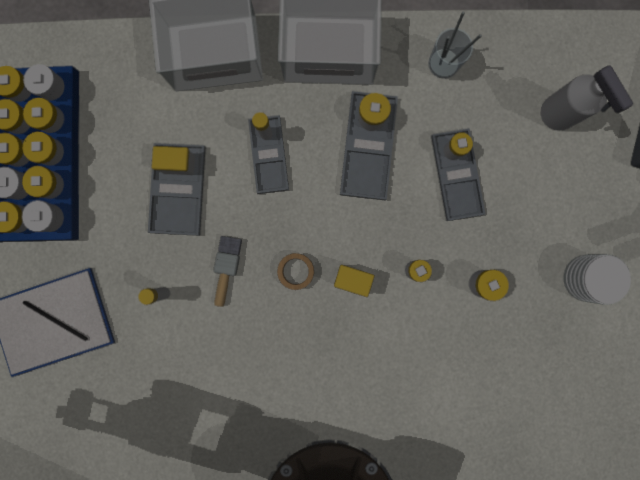

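View pics/side0.png

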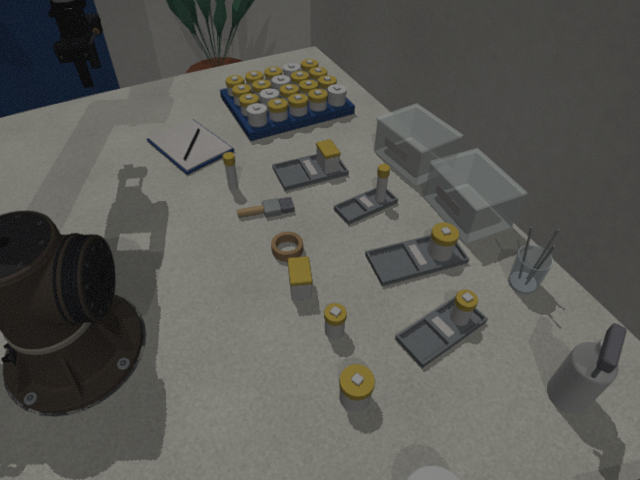

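The top view shows the tape roll near (296,271) and the brush near (228,270).

- **Loose containers:** tube (148,296), case (354,280), narrow (420,271), wide (492,285).
- **Empty near bays:** case (178,215), tube (271,178), wide (367,176), narrow (463,199).

Next I measure positions.

```bash
cat > h.py <<'E'
import numpy as np, cv2
from scipy.spatial.transform import Rotation as Ro
def rays(cm,uv):
    K=cm["intrinsics"];k1=cm["k1"]
    D=np.array([k1,0,0,0,0.])
    p=cv2.undistortPointsIter(np.asarray(uv,float).reshape(-1,1,2),K,D,None,None,(3,50,1e-10)).reshape(-1,2)
    return np.c_[p,np.ones(len(p))]
def cloud(cm,d):
    v,u=np.mgrid[:480,:640]
    r=rays(cm,np.stack([u.ravel(),v.ravel()],1))*d.reshape(-1,1)
    R=Ro.from_rotvec(cm["rvec"]).as_matrix()
    return ((r-cm["tvec"])@R).reshape(480,640,3)
def onplane(cm,uv,z):
    R=Ro.from_rotvec(cm["rvec"]).as_matrix(); r=rays(cm,uv)@R; c=-R.T@cm["tvec"]
    return c+r*((z-c[2])/r[:,2])[:,None]
E
python3 - <<'E'
from h import *
from rig import optics
np.set_printoptions(precision=4,suppress=True)
cm=optics.camera_model("top"); p=np.load("pics/top0p.npy"); d=np.load("pics/top0d.npy")
W=cloud(cm,d)
hsv=cv2.cvtColor(p,cv2.COLOR_RGB2HSV)
y=((hsv[...,0]>18)&(hsv[...,0]<36)&(hsv[...,1]>140)&(hsv[...,2]>60)).astype(np.uint8)
print("bench z", [W[v,u,2] for v,u in [(330,250),(230,330),(320,450),(60,120)]])
objs={"tube":(148,296,.095),"case":(354,280,.060),"narrow":(420,271,.062),"wide":(492,285,.062),
 "Scase":(170,158,.064),"Stube":(260,120,.099),"Swide":(375,108,.066),"Snar":(461,143,.066)}
for n,(u,v,h) in objs.items():
    m=np.zeros((480,640),bool); m[v-26:v+27,u-26:u+27]=1
    zz=W[...,2]; m&=(d>0)&(abs(zz-h)<.009)
    m2=m.astype(np.uint8)
    # fill: take hull of pixels in height band
    P=W[m]; pts=np.argwhere(m)[:,::-1].astype(np.float32)
    q=onplane(cm,pts,h)[:,:2]
    rect=cv2.minAreaRect((q*1000).astype(np.float32)); (c,r)=cv2.minEnclosingCircle((q*1000).astype(np.float32))
    print(n,m.sum(),"medz",np.median(P[:,2]),"mean",q.mean(0)*1000,"rect",np.array(rect[0]),rect[1],rect[2],"circ",np.array(c),2*r)
E
```

```text
bench z [np.float64(0.0019734267460819947), np.float64(0.0013549591207389785), np.float64(-0.0029733712564777182), np.float64(0.0010056982479800896)]
tube 220 medz 0.09476875634446146 mean [411.7497 304.1793] rect [412.0646 304.6771] (29.28847885131836, 23.75345230102539) 88.94294738769531 circ [411.9749 304.3032] 30.2498836517334
case 856 medz 0.05981358733133876 mean [429.3117 -49.8924] rect [429.291 -50.098] (63.8697509765625, 41.82571029663086) 71.34385681152344 circ [429.5518 -50.2686] 72.80006408691406
narrow 408 medz 0.06228389458463379 mean [ 444.1762 -167.3367] rect [ 444.179  -167.3443] (39.00553512573242, 37.00630187988281) 88.608154296875 circ [ 444.1618 -167.3365] 40.81219482421875
wide 809 medz 0.06179490940794945 mean [ 415.2166 -294.9661] rect [ 415.4595 -294.7391] (57.36842727661133, 53.01224136352539) 88.46178436279297 circ [ 415.1933 -294.9834] 58.318199157714844
Scase 849 medz 0.06400001616455307 mean [653.681  271.4348] rect [653.7739 271.7279] (66.71137237548828, 42.0356330871582) 86.59410858154297 circ [653.7752 271.2732] 74.53898620605469
Stube 217 medz 0.09905511093318312 mean [708.5168 106.2348] rect [708.1907 106.4714] (25.700639724731445, 27.88922882080078) 89.10797119140625 circ [708.1907 106.4692] 29.182506561279297
Swide 759 medz 0.06626188317496874 mean [734.5604 -94.904 ] rect [734.4792 -94.9366] (53.16825866699219, 55.092323303222656) 43.9943733215332 circ [734.2911 -95.0437] 56.75605010986328
Snar 396 medz 0.06617153122578784 mean [ 667.9868 -246.349 ] rect [ 668.0532 -246.042 ] (37.721153259277344, 41.135009765625) 43.4573860168457 circ [ 667.9016 -246.1406] 41.78630447387695
```

Run:
```python
from h import *
from rig import optics
np.set_printoptions(precision=1,suppress=True)
cm=optics.camera_model("top"); p=np.load("pics/top0p.npy"); d=np.load("pics/top0d.npy")
hsv=cv2.cvtColor(p,cv2.COLOR_RGB2HSV).astype(int); 
print(p[215,178],p[230,300],p[178,271],p[176,367],p[199,463],p[155,285])
rb=p[...,2].astype(int)-p[...,0]   # tray bluish, bench warmish
m=((rb>3)).astype(np.uint8)
m=cv2.morphologyEx(m,cv2.MORPH_OPEN,np.ones((3,3)))
vis=p.copy(); vis[m>0]=[255,0,0]; cv2.imwrite("pics/mask1.png",vis[:,:,::-1])
S={"case":(96,66,88,653.7,271.5,178,215),"tube":(82,52,52,708.3,106.3,271,178),"wide":(110,80,80,734.5,-94.9,367,176),"narrow":(94,64,64,668,-246.2,463,199)}
from scipy.optimize import minimize
# fit: sample xy + angle free; maximise IoU of model outline w/ mask, over near part (x from -bx/2-4 to dist-?).
v,u=np.mgrid[60:260,100:520]; uv=np.stack([u.ravel(),v.ravel()],1)
q=onplane(cm,uv,.014)[:,:2]*1000; mm=m[60:260,100:520].ravel()>0
for n,(D,bx,by,sx,sy,uu,vv) in S.items():
    # outlier: minAreaRect of component pixels near the empty bay
    nl,lab=cv2.connectedComponents(m); l=lab[vv,uu]
    sel=(lab[60:260,100:520].ravel()==l)
    r=cv2.minAreaRect(q[sel].astype(np.float32))
    def cost(t):
        a=np.radians(t[2]); dx=q-[t[0],t[1]]; X=dx@[np.cos(a),np.sin(a)]; Y=dx@[-np.sin(a),np.cos(a)]
        # soft inside
        s=np.minimum(np.minimum(X+bx/2+4,D*.5+15-X),by/2+4-abs(Y))
        use=(X<D*.5+15)&(X>-bx/2-25)&(abs(Y)<by/2+25)
        w=1/(1+np.exp(-s/1.0))
        return ((w-sel)**2*use).sum()
    best=min((minimize(cost,[sx-D*np.cos(np.radians(a0)),sy-D*np.sin(np.radians(a0)),a0],method="Nelder-Mead",options=dict(xatol=.01,fatol=.01,initial_simplex=None)) for a0 in (-10,-5,0,5,10)),key=lambda r:r.fun)
    x,y,a=best.x; sp=[x+D*np.cos(np.radians(a)),y+D*np.sin(np.radians(a))]
    print(n,best.x,best.fun,"pred sample",np.array(sp),"meas",sx,sy,"angle bay->sample",np.degrees(np.arctan2(sy-y,sx-x)),"rect",np.array(r[0]),r[1],r[2],"exp",D+bx+8,by+8)
```

```text
[72 75 77] [113 112 106] [71 74 77] [71 75 78] [70 74 77] [76 75 72]
case [559.8 278.8  -4. ] 606.0126963533229 pred sample [655.5 272.2] meas 653.7 271.5 angle bay->sample -4.448465787779552 rect [578.7 277.8] (94.50289154052734, 113.22809600830078) 86.85771942138672 exp 170 96
tube [629.   96.    8.2] 388.18478638447914 pred sample [710.2 107.6] meas 708.3 106.3 angle bay->sample 7.430849599745038 rect [655.2 100.6] (114.26071166992188, 58.314334869384766) 5.832426071166992 exp 142 60
wide [627.3 -80.4  -7. ] 512.5723914258194 pred sample [736.5 -93.7] meas 734.5 -94.9 angle bay->sample -7.725270166609184 rect [664.7 -85. ] (86.47020721435547, 163.6052703857422) 82.12268829345703 exp 198 88
narrow [ 576.8 -260.5    8.4] 331.54297377795723 pred sample [ 669.8 -246.8] meas 668 -246.2 angle bay->sample 8.93138015595597 rect [ 621.5 -254.2] (163.08531188964844, 72.1055908203125) 8.6752347946167 exp 166 72
```

View pics/mask1.png

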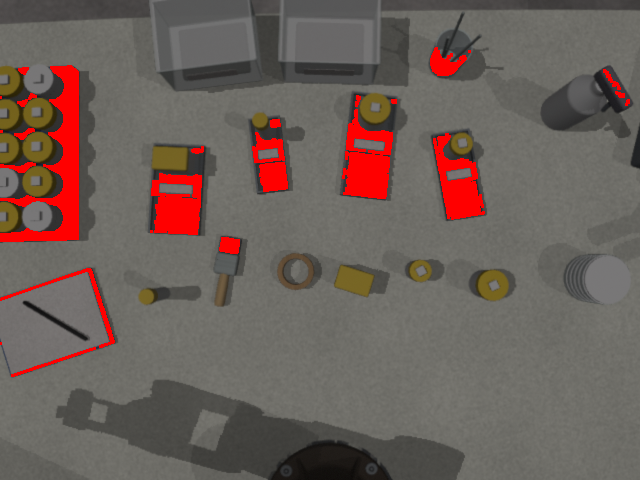

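The lid sizes match the given dimensions, and the measured samples agree with the tray fits to about 2 mm. I'll move over the tube first.

>>> drive_tool([
  {"tx": 12,"ty": -15,"fingers": 95},
  {"tx": 24,"ty": -30},
  {"tx": 24,"ty": -30},
  {"tx": 24,"ty": -30},
  {"tx": 24,"ty": -30},
  {"tx": 24,"ty": -30},
  {"tx": 24,"ty": -30},
  {"tx": 24,"ty": -30},
  {"tx": 24,"ty": -30},
  {"tx": 20,"ty": -25},
  {"tx": 12,"ty": -15},
  {"tx": 0,"ty": 0},
])

```text
validation failed for argument at $.pl...
```

>>> drive_tool([
  {"tx": 12,"ty": -15,"tz": 0,"wx": 0,"wy": 0,"wz": 0,"fingers": 95},
  {"tx": 24,"ty": -30,"tz": 0,"wx": 0,"wy": 0,"wz": 0,"fingers": 95},
  {"tx": 24,"ty": -30,"tz": 0,"wx": 0,"wy": 0,"wz": 0,"fingers": 95},
  {"tx": 24,"ty": -30,"tz": 0,"wx": 0,"wy": 0,"wz": 0,"fingers": 95},
  {"tx": 24,"ty": -30,"tz": 0,"wx": 0,"wy": 0,"wz": 0,"fingers": 95},
  {"tx": 24,"ty": -30,"tz": 0,"wx": 0,"wy": 0,"wz": 0,"fingers": 95},
  {"tx": 24,"ty": -30,"tz": 0,"wx": 0,"wy": 0,"wz": 0,"fingers": 95},
  {"tx": 24,"ty": -30,"tz": 0,"wx": 0,"wy": 0,"wz": 0,"fingers": 95},
  {"tx": 24,"ty": -30,"tz": 0,"wx": 0,"wy": 0,"wz": 0,"fingers": 95},
  {"tx": 20,"ty": -25,"tz": 0,"wx": 0,"wy": 0,"wz": 0,"fingers": 95},
  {"tx": 12,"ty": -15,"tz": 0,"wx": 0,"wy": 0,"wz": 0,"fingers": 95},
  {"tx": 0,"ty": 0,"tz": 0,"wx": 0,"wy": 0,"wz": 0,"fingers": 95},
])

```text
time_s: 1.1
ee_pos: [0.4171, 0.2895, 0.2103]
eef_rot: [-179.7, -0.1, 163.9]
contact_force: [-0.2, 0.3, -0.6]
gripper_width: 0.095
```

>>> drive_tool([
  {"tx": -5,"ty": 14.5,"tz": -10,"wx": 0,"wy": 0,"wz": 0,"fingers": 95},
  {"tx": 0,"ty": 0,"tz": -10,"wx": 0,"wy": 0,"wz": 0,"fingers": 95},
  {"tx": 0,"ty": 0,"tz": 0,"wx": 0,"wy": 0,"wz": 0,"fingers": 95},
])

```text
time_s: 1.35
ee_pos: [0.4124, 0.3034, 0.1894]
eef_rot: [-179.7, -0.1, 163.7]
contact_force: [0.1, -0.6, 1.0]
gripper_width: 0.095
```

```bash
cat > w.py <<'E'
import sys
from h import *
from rig import readout,optics
np.set_printoptions(precision=1,suppress=True)
def look(name,h,tag):
    o=readout.observe(); cm=optics.camera_model(name); p,d=optics.snapshot(name)
    cv2.imwrite(f"pics/{tag}.png",p[:,:,::-1]); W=cloud(cm,d)*1000
    print("tcp",o["ee_pos"]*1000,o["eef_rot"],"w",o["gripper_width"]*1000)
    hsv=cv2.cvtColor(p,cv2.COLOR_RGB2HSV)
    m=((abs(W[...,2]-h)<6)&(d>0)&(hsv[...,0]>18)&(hsv[...,0]<36)&(hsv[...,1]>120)).astype(np.uint8)
    n,l,s,c=cv2.connectedComponentsWithStats(m)
    for i in range(1,n):
        if s[i,4]>120:
            q=onplane(cm,np.argwhere(l==i)[:,::-1],h/1000)[:,:2]*1000
            r=cv2.minAreaRect(q.astype(np.float32)); print(c[i],s[i,4],"ctr",np.array(r[0]),np.array(r[1]),r[2],"z",np.median(W[l==i][:,2]))
    return o,cm,p,d,W
if __name__=="__main__": look(sys.argv[1],float(sys.argv[2]),sys.argv[3])
E
python3 w.py wrist 95 wr1
```

```text
tcp [412.4 303.4 189.4] [-179.7   -0.1  163.7] w 95.01436301004375
[323.3 239.7] 1338 ctr [410.  305.3] [26.3 28. ] 73.80339813232422 z 95.59386047838524
```

View pics/wr1.png

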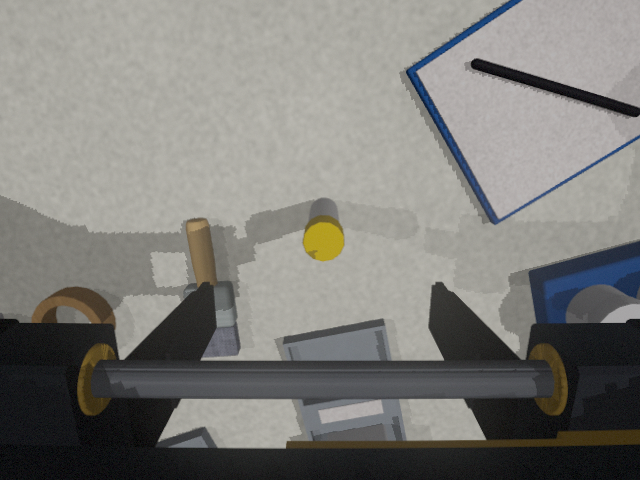

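The wrist view shows the tube at (323,240), midway between the jaws, and it agrees with the top camera to within 2 mm. Descend and grip.

>>> drive_tool([
  {"tx": -1,"ty": 1,"tz": -20,"wx": 0,"wy": 0,"wz": 0,"fingers": 95},
  {"tx": 0,"ty": 0,"tz": -25,"wx": 0,"wy": 0,"wz": 0,"fingers": 95},
  {"tx": 0,"ty": 0,"tz": -25,"wx": 0,"wy": 0,"wz": 0,"fingers": 95},
  {"tx": 0,"ty": 0,"tz": -25,"wx": 0,"wy": 0,"wz": 0,"fingers": 80},
  {"tx": 0,"ty": 0,"tz": -20,"wx": 0,"wy": 0,"wz": 0,"fingers": 60},
  {"tx": 0,"ty": 0,"tz": -12,"wx": 0,"wy": 0,"wz": 0,"fingers": 50},
  {"tx": 0,"ty": 0,"tz": -6,"wx": 0,"wy": 0,"wz": 0,"fingers": 45},
  {"tx": 0,"ty": 0,"tz": 0,"wx": 0,"wy": 0,"wz": 0,"fingers": 40},
  {"tx": 0,"ty": 0,"tz": 0,"wx": 0,"wy": 0,"wz": 0,"fingers": 35},
])

```text
time_s: 2.15
ee_pos: [0.4098, 0.308, 0.055]
eef_rot: [-179.9, 0.1, 164.2]
contact_force: [0.5, 0.1, -0.0]
gripper_width: 0.0604
```

>>> drive_tool([
  {"tx": 1.5,"ty": -3,"tz": -3,"wx": 0,"wy": 0,"wz": 0,"fingers": 45},
  {"tx": 0,"ty": 0,"tz": 0,"wx": 0,"wy": 0,"wz": 0,"fingers": 40},
  {"tx": 0,"ty": 0,"tz": 0,"wx": 0,"wy": 0,"wz": 0,"fingers": 34},
  {"tx": 0,"ty": 0,"tz": 0,"wx": 0,"wy": 0,"wz": 0,"fingers": 30},
  {"tx": 0,"ty": 0,"tz": 0,"wx": 0,"wy": 0,"wz": 0,"fingers": 28},
  {"tx": 0,"ty": 0,"tz": 0,"wx": 0,"wy": 0,"wz": 0,"fingers": 20},
  {"tx": 0,"ty": 0,"tz": 0,"wx": 0,"wy": 0,"wz": 0,"fingers": 15},
  {"tx": 0,"ty": 0,"tz": 0,"wx": 0,"wy": 0,"wz": 0,"fingers": 10},
  {"tx": 0,"ty": 0,"tz": 0,"wx": 0,"wy": 0,"wz": 0,"fingers": 10},
])

```text
time_s: 2.9
ee_pos: [0.4129, 0.3057, 0.0557]
eef_rot: [179.8, 0.3, 164.3]
contact_force: [-0.7, 1.0, 0.3]
gripper_width: 0.0276
```

Gripped at 27.6 mm. Lift and carry toward the bay at (628,95.5).

>>> drive_tool([
  {"tx": 0,"ty": 0,"tz": 8,"wx": 0,"wy": 0,"wz": 0,"fingers": 10},
  {"tx": 0,"ty": 0,"tz": 12,"wx": 0,"wy": 0,"wz": 0,"fingers": 10},
  {"tx": 0,"ty": 0,"tz": 15,"wx": 0,"wy": 0,"wz": 0,"fingers": 10},
  {"tx": 0,"ty": 0,"tz": 15,"wx": 0,"wy": 0,"wz": 0,"fingers": 10},
  {"tx": 5,"ty": -5,"tz": 10,"wx": 0,"wy": 0,"wz": 0,"fingers": 10},
  {"tx": 10,"ty": -10,"tz": 0,"wx": 0,"wy": 0,"wz": 0,"fingers": 10},
  {"tx": 18,"ty": -18,"tz": 0,"wx": 0,"wy": 0,"wz": 0,"fingers": 10},
  {"tx": 20,"ty": -20,"tz": 0,"wx": 0,"wy": 0,"wz": 0,"fingers": 10},
  {"tx": 20,"ty": -20,"tz": 0,"wx": 0,"wy": 0,"wz": 0,"fingers": 10},
  {"tx": 20,"ty": -20,"tz": 0,"wx": 0,"wy": 0,"wz": 0,"fingers": 10},
  {"tx": 20,"ty": -20,"tz": 0,"wx": 0,"wy": 0,"wz": 0,"fingers": 10},
  {"tx": 20,"ty": -20,"tz": 0,"wx": 0,"wy": 0,"wz": 0,"fingers": 10},
  {"tx": 20,"ty": -20,"tz": 0,"wx": 0,"wy": 0,"wz": 0,"fingers": 10},
  {"tx": 20,"ty": -20,"tz": 0,"wx": 0,"wy": 0,"wz": 0,"fingers": 10},
  {"tx": 18,"ty": -18,"tz": 0,"wx": 0,"wy": 0,"wz": 0,"fingers": 10},
  {"tx": 12,"ty": -10,"tz": 0,"wx": 0,"wy": 0,"wz": 0,"fingers": 10},
  {"tx": 6,"ty": -5,"tz": 0,"wx": 0,"wy": 0,"wz": 0,"fingers": 10},
  {"tx": 0,"ty": 0,"tz": 0,"wx": 0,"wy": 0,"wz": 0,"fingers": 10},
])

```text
time_s: 4.4
ee_pos: [0.6289, 0.0884, 0.1285]
eef_rot: [179.8, 0.5, 164.5]
contact_force: [0.4, -0.2, -0.2]
gripper_width: 0.0273
```

```bash
python3 -c "
from w import *
o,cm,p,d,W=look('top',155,'t1')
o,cm,p,d,W=look('wrist',155,'w2')
"
```

```text
tcp [628.9  88.4 128.5] [179.8   0.5 164.5] w 27.336404196257458
tcp [628.2  89.  128.5] [179.8   0.4 164.5] w 27.823327614312173
[322.2 306.9] 873 ctr [618.8  92.9] [27.1 14.7] 73.44154357910156 z 155.52427885168797
```

View pics/w2.png

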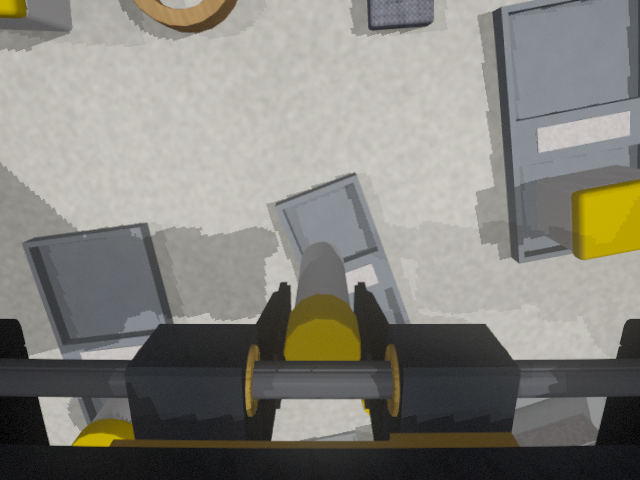

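```bash
python3 -c "
from w import *
cm=optics.camera_model('wrist')
q=onplane(cm,[(269,205),(355,175),(497,11),(518,262),(25,243),(148,225)],.014)*1000
print(q[:,:2])
def c(x,y,a,X,Y):
    a=np.radians(a);return np.array([x+X*np.cos(a)-Y*np.sin(a),y+X*np.sin(a)+Y*np.cos(a)])
print('pred',c(628.5,95.5,8.2,-30,-30),c(628.5,95.5,8.2,-30,30),c(559,278.5,-4,-37,-48),c(559,278.5,-4,133,-48),c(626.5,-80.8,-7.2,-44,-44),c(626.5,-80.8,-7.2,-44,44))
"
```

```text
[[ 598.2   61.5]
 [ 594.1  123.5]
 [ 519.5  232.5]
 [ 686.2  221.9]
 [ 577.3 -115.7]
 [ 589.   -24.5]]
pred [603.1  61.5] [594.5 120.9] [518.7 233.2] [688.3 221.3] [ 577.3 -118.9] [588.4 -31.6]
```

>>> drive_tool([
  {"tx": 1,"ty": 7,"tz": -10,"wx": 0,"wy": 0,"wz": 0,"fingers": 10},
  {"tx": 0,"ty": 0,"tz": -15,"wx": 0,"wy": 0,"wz": 0,"fingers": 10},
  {"tx": 0,"ty": 0,"tz": -15,"wx": 0,"wy": 0,"wz": 0,"fingers": 10},
  {"tx": 0,"ty": 0,"tz": -12,"wx": 0,"wy": 0,"wz": 0,"fingers": 10},
  {"tx": 0,"ty": 0,"tz": -8,"wx": 0,"wy": 0,"wz": 0,"fingers": 10},
  {"tx": 0,"ty": 0,"tz": 0,"wx": 0,"wy": 0,"wz": 0,"fingers": 10},
])

```text
time_s: 5.0
ee_pos: [0.6239, 0.1049, 0.065]
eef_rot: [179.8, 0.4, 164.9]
contact_force: [-1.2, -0.2, -0.6]
gripper_width: 0.0277
```

>>> drive_tool([
  {"tx": 3,"ty": -5,"tz": 0,"wx": 0,"wy": 0,"wz": 0,"fingers": 10},
  {"tx": 0,"ty": 0,"tz": 0,"wx": 0,"wy": 0,"wz": 0,"fingers": 10},
  {"tx": 0,"ty": 0,"tz": 0,"wx": 0,"wy": 0,"wz": 0,"fingers": 10},
])

```text
time_s: 5.25
ee_pos: [0.6265, 0.1014, 0.0652]
eef_rot: [179.8, 0.3, 165.0]
contact_force: [0.1, -0.2, 0.3]
gripper_width: 0.0277
```

>>> drive_tool([
  {"tx": 2,"ty": -5,"tz": -2,"wx": 0,"wy": 0,"wz": 0,"fingers": 10},
  {"tx": 0,"ty": 0,"tz": 0,"wx": 0,"wy": 0,"wz": 0,"fingers": 10},
  {"tx": 0,"ty": 0,"tz": 0,"wx": 0,"wy": 0,"wz": 0,"fingers": 10},
])

```text
time_s: 5.5
ee_pos: [0.6295, 0.0958, 0.0646]
eef_rot: [179.7, 0.5, 165.0]
contact_force: [-0.2, -0.6, -0.8]
gripper_width: 0.0276
```

```bash
python3 -c "
from w import *
o,cm,p,d,W=look('side',155,'s1')
cv2.imwrite('pics/s1c.png',cv2.resize(p[120:280,280:480,::-1],None,fx=4,fy=3.75)[:600,:800])
"
```

```text
tcp [629.5  95.8  64.6] [179.7   0.5 165. ] w 27.648247406703156
```

View pics/s1c.png

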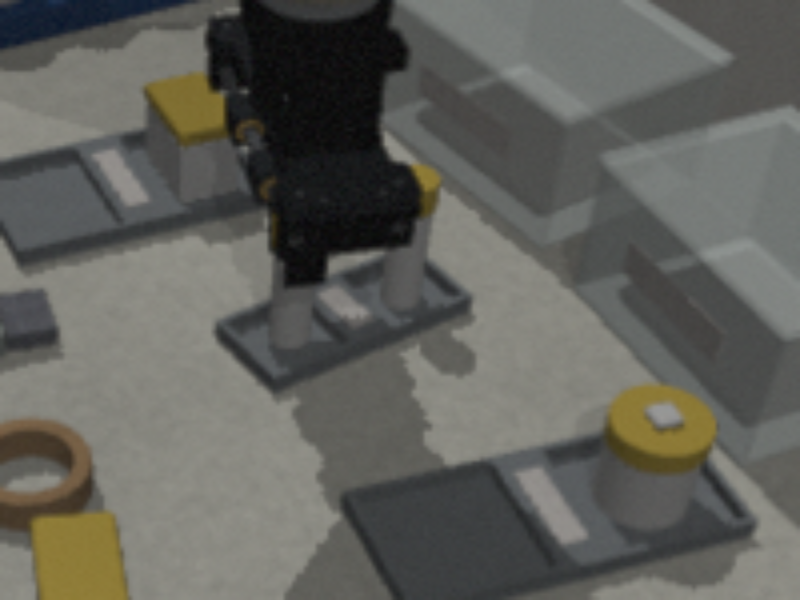

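The tube hangs over the centre of its bay, around (295,330) in the crop. Lowering in small steps.

>>> drive_tool([
  {"tx": 0,"ty": 0,"tz": -2.5,"wx": 0,"wy": 0,"wz": 0,"fingers": 10},
  {"tx": 0,"ty": 0,"tz": -2,"wx": 0,"wy": 0,"wz": 0,"fingers": 10},
  {"tx": 0,"ty": 0,"tz": 0,"wx": 0,"wy": 0,"wz": 0,"fingers": 10},
  {"tx": 0,"ty": 0,"tz": 0,"wx": 0,"wy": 0,"wz": 0,"fingers": 10},
])

```text
time_s: 5.88
ee_pos: [0.6296, 0.0955, 0.06]
eef_rot: [179.7, 0.5, 165.0]
contact_force: [-0.9, 0.1, 0.2]
gripper_width: 0.0278
```

>>> drive_tool([
  {"tx": 0,"ty": 0,"tz": -1.5,"wx": 0,"wy": 0,"wz": 0,"fingers": 10},
  {"tx": 0,"ty": 0,"tz": 0,"wx": 0,"wy": 0,"wz": 0,"fingers": 10},
])

```text
time_s: 6.05
ee_pos: [0.6302, 0.0956, 0.0595]
eef_rot: [179.7, 0.6, 165.0]
contact_force: [-0.3, -0.5, -1.0]
gripper_width: 0.0277
```

>>> drive_tool([
  {"tx": 0,"ty": 0,"tz": -1.5,"wx": 0,"wy": 0,"wz": 0,"fingers": 10},
  {"tx": 0,"ty": 0,"tz": 0,"wx": 0,"wy": 0,"wz": 0,"fingers": 10},
])

```text
time_s: 6.22
ee_pos: [0.6309, 0.0957, 0.0596]
eef_rot: [179.7, 0.7, 165.0]
contact_force: [-0.4, 0.2, -0.4]
gripper_width: 0.0274
```

>>> drive_tool([
  {"tx": 0,"ty": 0,"tz": -2,"wx": 0,"wy": 0,"wz": 0,"fingers": 10},
  {"tx": 0,"ty": 0,"tz": -2,"wx": 0,"wy": 0,"wz": 0,"fingers": 10},
])

```text
time_s: 6.38
ee_pos: [0.6323, 0.0956, 0.0589]
eef_rot: [179.6, 1.0, 165.0]
contact_force: [-6.5, -2.2, 22.2]
gripper_width: 0.0276
```

Floor contact (22 N). Ease off and release.

>>> drive_tool([
  {"tx": 0,"ty": 0,"tz": 0.5,"wx": 0,"wy": 0,"wz": 0,"fingers": 10},
  {"tx": 0,"ty": 0,"tz": 0,"wx": 0,"wy": 0,"wz": 0,"fingers": 32},
  {"tx": 0,"ty": 0,"tz": 0,"wx": 0,"wy": 0,"wz": 0,"fingers": 42},
  {"tx": 0,"ty": 0,"tz": 0,"wx": 0,"wy": 0,"wz": 0,"fingers": 55},
  {"tx": 0,"ty": 0,"tz": 0,"wx": 0,"wy": 0,"wz": 0,"fingers": 60},
  {"tx": 0,"ty": 0,"tz": 0,"wx": 0,"wy": 0,"wz": 0,"fingers": 60},
  {"tx": 0,"ty": 0,"tz": 15,"wx": 0,"wy": -0.7,"wz": 0,"fingers": 65},
  {"tx": 0,"ty": 0,"tz": 20,"wx": 0,"wy": 0,"wz": 0,"fingers": 65},
  {"tx": 0,"ty": 0,"tz": 25,"wx": 0,"wy": 0,"wz": 0,"fingers": 65},
  {"tx": 0,"ty": 0,"tz": 25,"wx": 0,"wy": 0,"wz": 0,"fingers": 75},
  {"tx": 0,"ty": 0,"tz": 15,"wx": 0,"wy": 0,"wz": 0,"fingers": 85},
  {"tx": 0,"ty": 0,"tz": 0,"wx": 0,"wy": 0,"wz": 0,"fingers": 95},
])

```text
time_s: 7.38
ee_pos: [0.6307, 0.0957, 0.1656]
eef_rot: [179.4, 1.7, 165.0]
contact_force: [0.2, -0.6, 0.4]
gripper_width: 0.0797
```

```bash
python3 w.py wrist 99 w3
```

```text
tcp [630.7  95.7 165.6] [179.4   1.7 165. ] w 79.6798402323394
[322.5 252.2] 1633 ctr [630.4  97.6] [26.6 28.5] 81.94483184814453 z 99.59452506829685
[363.9 349.9] 825 ctr [700.5 107. ] [26.2 17.8] 74.49815368652344 z 99.32438377815222
```

View pics/w3.png

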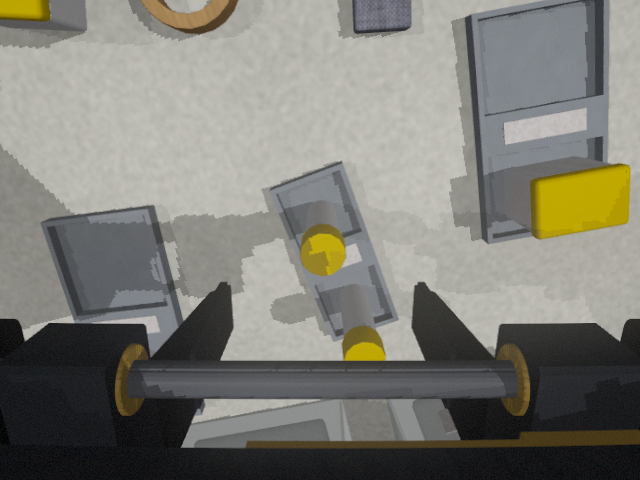

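The tube stands at (630.4,97.6) with its lid at z 99.6, which is upright and centred. Next is the case, gripped across its 64 mm side with the jaws at 71°.

>>> drive_tool([
  {"tx": -8,"ty": -6,"tz": 5,"wx": 0,"wy": 1.8,"wz": 0,"fingers": 95},
  {"tx": -15,"ty": -11,"tz": 0,"wx": 0,"wy": 0,"wz": -1,"fingers": 95},
  {"tx": -21,"ty": -15,"tz": 0,"wx": 0,"wy": 0,"wz": -1,"fingers": 95},
  {"tx": -21,"ty": -15,"tz": 0,"wx": 0,"wy": 0,"wz": -1,"fingers": 95},
  {"tx": -21,"ty": -15,"tz": 0,"wx": 0,"wy": 0,"wz": 0,"fingers": 95},
  {"tx": -21,"ty": -15,"tz": 0,"wx": 0,"wy": 0,"wz": 0,"fingers": 95},
  {"tx": -21,"ty": -15,"tz": 0,"wx": 0,"wy": 0,"wz": 0,"fingers": 95},
  {"tx": -21,"ty": -15,"tz": 0,"wx": 0,"wy": 0,"wz": 0,"fingers": 95},
  {"tx": -21,"ty": -15,"tz": 0,"wx": 0,"wy": 0,"wz": 0,"fingers": 95},
  {"tx": -15,"ty": -11,"tz": 0,"wx": 0,"wy": 0,"wz": 0,"fingers": 95},
  {"tx": -8,"ty": -6,"tz": 0,"wx": 0,"wy": 0,"wz": 0,"fingers": 95},
  {"tx": 0,"ty": 0,"tz": 0,"wx": 0,"wy": 0,"wz": 0,"fingers": 95},
])

```text
time_s: 8.43
ee_pos: [0.4223, -0.0462, 0.1601]
eef_rot: [-180.0, -0.8, 162.0]
contact_force: [0.2, -0.6, 0.1]
gripper_width: 0.0951
```

```bash
python3 w.py wrist 60 w4
```

```text
tcp [422.3 -46.2 160.1] [-180.    -0.8  162. ] w 95.12450051757484
[316.2 251.5] 5522 ctr [427.5 -51. ] [62.9 42.4] 71.2926025390625 z 60.57870571666338
[156.5 309.4] 894 ctr [ 433.  -172.6] [17.2 42.8] 27.19247817993164 z 62.447647430617664
[ 11.1 312.2] 376 ctr [ 403.  -270.9] [21.3 15.2] 59.4207649230957 z 59.33060674213759
```

View pics/w4.png

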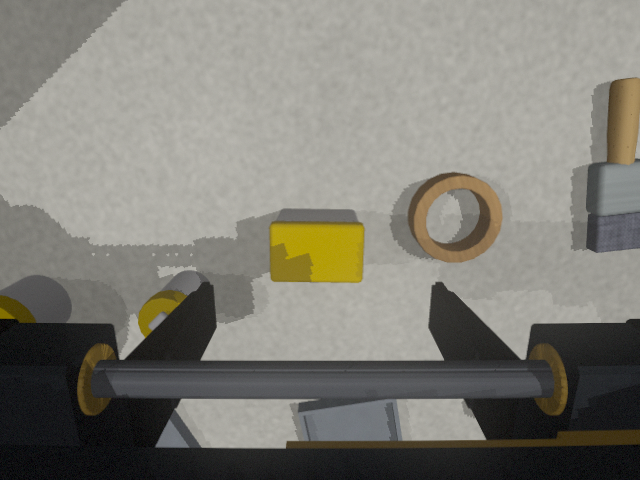

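The wrist view shows the case at (316,251), aligned with the jaws, and the tape is clear at (456,217).

>>> drive_tool([
  {"tx": 6,"ty": -4,"tz": -10,"wx": 0,"wy": -0.8,"wz": -0.7,"fingers": 95},
  {"tx": 0,"ty": 0,"tz": -20,"wx": 0,"wy": 0,"wz": 0,"fingers": 95},
  {"tx": 0,"ty": 0,"tz": -20,"wx": 0,"wy": 0,"wz": 0,"fingers": 95},
  {"tx": 0,"ty": 0,"tz": -20,"wx": 0,"wy": 0,"wz": 0,"fingers": 95},
  {"tx": 0,"ty": 0,"tz": -10,"wx": 0,"wy": 0,"wz": 0,"fingers": 95},
  {"tx": 0,"ty": 0,"tz": 0,"wx": 0,"wy": 0,"wz": 0,"fingers": 95},
  {"tx": 0,"ty": 0,"tz": 0,"wx": 0,"wy": 0,"wz": 0,"fingers": 95},
])

```text
time_s: 9.07
ee_pos: [0.4366, -0.0476, 0.076]
eef_rot: [179.7, 0.3, 161.4]
contact_force: [1.0, 0.4, -0.1]
gripper_width: 0.095
```

>>> drive_tool([
  {"tx": -7,"ty": -2.5,"tz": 0,"wx": 0,"wy": 0,"wz": 0,"fingers": 95},
  {"tx": 0,"ty": 0,"tz": 0,"wx": 0,"wy": 0,"wz": 0,"fingers": 95},
  {"tx": 0,"ty": 0,"tz": -8,"wx": 0,"wy": 0,"wz": 0,"fingers": 95},
  {"tx": 0,"ty": 0,"tz": -12,"wx": 0,"wy": 0,"wz": 0,"fingers": 95},
  {"tx": 0,"ty": 0,"tz": -12,"wx": 0,"wy": 0,"wz": 0,"fingers": 95},
  {"tx": 0,"ty": 0,"tz": -8,"wx": 0,"wy": 0,"wz": 0,"fingers": 95},
  {"tx": 0,"ty": 0,"tz": -4,"wx": 0,"wy": 0,"wz": 0,"fingers": 90},
  {"tx": 0,"ty": 0,"tz": 0,"wx": 0,"wy": 0,"wz": 0,"fingers": 85},
])

```text
time_s: 9.73
ee_pos: [0.432, -0.0503, 0.0324]
eef_rot: [179.7, 0.8, 161.4]
contact_force: [-0.2, -0.0, 0.3]
gripper_width: 0.088
```

>>> drive_tool([
  {"tx": -3,"ty": 0,"tz": -3,"wx": 0,"wy": 0.8,"wz": 0,"fingers": 80},
  {"tx": 0,"ty": 0,"tz": 0,"wx": 0,"wy": 0,"wz": 0,"fingers": 72},
  {"tx": 0,"ty": 0,"tz": 0,"wx": 0,"wy": 0,"wz": 0,"fingers": 68},
  {"tx": 0,"ty": 0,"tz": 0,"wx": 0,"wy": 0,"wz": 0,"fingers": 65},
  {"tx": 0,"ty": 0,"tz": 0,"wx": 0,"wy": 0,"wz": 0,"fingers": 60},
  {"tx": 0,"ty": 0,"tz": 0,"wx": 0,"wy": 0,"wz": 0,"fingers": 50},
  {"tx": 0,"ty": 0,"tz": 0,"wx": 0,"wy": 0,"wz": 0,"fingers": 45},
])

```text
time_s: 10.32
ee_pos: [0.4294, -0.0505, 0.0305]
eef_rot: [179.9, 0.1, 161.4]
contact_force: [0.0, 0.7, -0.4]
gripper_width: 0.0636
```

Gripped at 63.6 mm. Lift and carry to the case bay at (559,278.5), turning +14.6°.

>>> drive_tool([
  {"tx": 0,"ty": 0,"tz": 6,"wx": 0,"wy": 0,"wz": 0,"fingers": 45},
  {"tx": 0,"ty": 0,"tz": 12,"wx": 0,"wy": 0,"wz": 0,"fingers": 45},
  {"tx": 0,"ty": 0,"tz": 16,"wx": 0,"wy": 0,"wz": 0,"fingers": 45},
  {"tx": 0,"ty": 0,"tz": 16,"wx": 0,"wy": 0,"wz": 0,"fingers": 45},
  {"tx": 2,"ty": 5,"tz": 12,"wx": 0,"wy": 0,"wz": 0.5,"fingers": 45},
  {"tx": 5,"ty": 12,"tz": 0,"wx": 0,"wy": 0,"wz": 1,"fingers": 45},
  {"tx": 9,"ty": 20,"tz": 0,"wx": 0,"wy": 0,"wz": 1,"fingers": 45},
  {"tx": 10,"ty": 26,"tz": 0,"wx": 0,"wy": 0,"wz": 1.2,"fingers": 45},
  {"tx": 10,"ty": 26,"tz": 0,"wx": 0,"wy": 0,"wz": 1.2,"fingers": 45},
  {"tx": 10,"ty": 26,"tz": 0,"wx": 0,"wy": 0,"wz": 1.2,"fingers": 45},
  {"tx": 10,"ty": 26,"tz": 0,"wx": 0,"wy": 0,"wz": 1.2,"fingers": 45},
  {"tx": 10,"ty": 26,"tz": 0,"wx": 0,"wy": 0,"wz": 1.2,"fingers": 45},
  {"tx": 10,"ty": 26,"tz": 0,"wx": 0,"wy": 0,"wz": 1.2,"fingers": 45},
  {"tx": 10,"ty": 26,"tz": 0,"wx": 0,"wy": 0,"wz": 1.2,"fingers": 45},
  {"tx": 10,"ty": 26,"tz": 0,"wx": 0,"wy": 0,"wz": 1.2,"fingers": 45},
  {"tx": 10,"ty": 24,"tz": 0,"wx": 0,"wy": 0,"wz": 1,"fingers": 45},
  {"tx": 9,"ty": 20,"tz": 0,"wx": 0,"wy": 0,"wz": 1,"fingers": 45},
  {"tx": 6,"ty": 14,"tz": 0,"wx": 0,"wy": 0,"wz": 0.5,"fingers": 45},
  {"tx": 3,"ty": 7,"tz": 0,"wx": 0,"wy": 0,"wz": 0,"fingers": 45},
  {"tx": 0,"ty": 0,"tz": 0,"wx": 0,"wy": 0,"wz": 0,"fingers": 45},
])

```text
time_s: 11.98
ee_pos: [0.5549, 0.2762, 0.1054]
eef_rot: [179.9, 0.3, 176.6]
contact_force: [0.2, 0.2, -0.6]
gripper_width: 0.0643
```

>>> drive_tool([
  {"tx": 3,"ty": 1,"tz": -8,"wx": 0,"wy": 0,"wz": -0.6,"fingers": 45},
  {"tx": 0,"ty": 0,"tz": -12,"wx": 0,"wy": 0,"wz": 0,"fingers": 45},
  {"tx": 0,"ty": 0,"tz": -15,"wx": 0,"wy": 0,"wz": 0,"fingers": 45},
  {"tx": 0,"ty": 0,"tz": -13,"wx": 0,"wy": 0,"wz": 0,"fingers": 45},
  {"tx": 0,"ty": 0,"tz": -8,"wx": 0,"wy": 0,"wz": 0,"fingers": 45},
  {"tx": 0,"ty": 0,"tz": 0,"wx": 0,"wy": 0,"wz": 0,"fingers": 45},
  {"tx": 0,"ty": 0,"tz": 0,"wx": 0,"wy": 0,"wz": 0,"fingers": 45},
])

```text
time_s: 12.57
ee_pos: [0.5558, 0.2715, 0.0437]
eef_rot: [180.0, 0.1, 175.6]
contact_force: [0.8, 0.6, -0.5]
gripper_width: 0.0637
```

```bash
python3 -c "
from w import *
o,cm,p,d,W=look('side',155,'s2')
cv2.imwrite('pics/s2c.png',cv2.resize(p[80:240,220:420,::-1],None,fx=4,fy=3.75)[:600,:800])
o,cm,p,d,W=look('wrist',78,'w5')
"
```

```text
tcp [555.8 271.5  43.7] [180.    0.1 175.6] w 63.706020507530134
tcp [555.8 271.5  43.8] [180.    0.1 175.6] w 63.946467019815756
[321.9 323.8] 12268 ctr [547.1 273. ] [61.9 29.6] 85.52574157714844 z 74.30982732055577
```

View pics/w5.png

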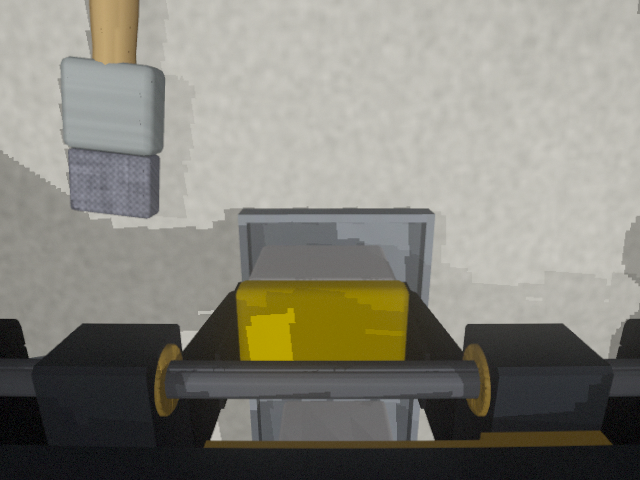

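View pics/s2c.png

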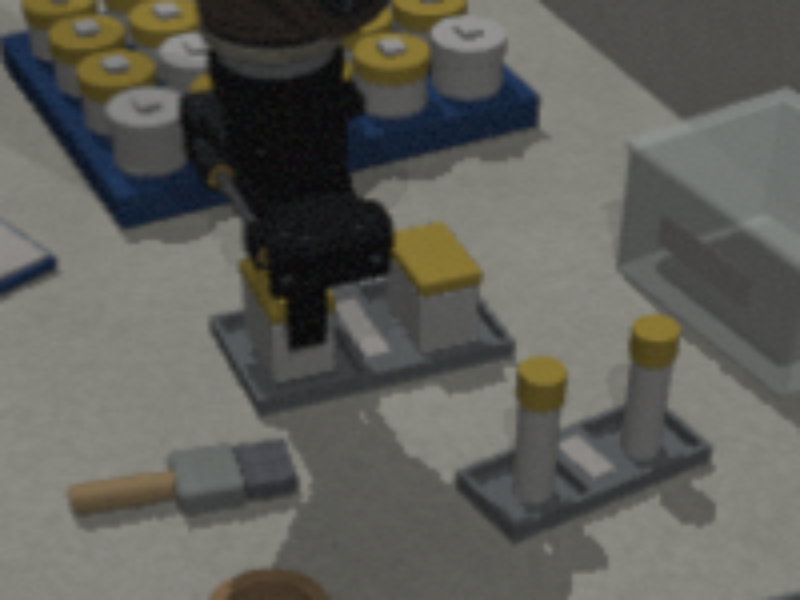

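The side view shows the case inside its walls. It needs about +4 in x and +7 in y. I'll correct that, then lower.

>>> drive_tool([
  {"tx": 3,"ty": 6,"tz": 0,"wx": 0,"wy": 0,"wz": 0.5,"fingers": 45},
  {"tx": 0,"ty": 0,"tz": 0,"wx": 0,"wy": 0,"wz": 0,"fingers": 45},
  {"tx": 0,"ty": 0,"tz": -3,"wx": 0,"wy": 0,"wz": 0,"fingers": 45},
  {"tx": 0,"ty": 0,"tz": -2,"wx": 0,"wy": 0,"wz": 0,"fingers": 45},
  {"tx": 0,"ty": 0,"tz": 0,"wx": 0,"wy": 0,"wz": 0,"fingers": 45},
])

```text
time_s: 13.08
ee_pos: [0.5606, 0.279, 0.0414]
eef_rot: [179.9, 0.4, 176.1]
contact_force: [0.1, 0.0, -0.3]
gripper_width: 0.0639
```

>>> drive_tool([
  {"tx": 0,"ty": 0,"tz": -3,"wx": 0,"wy": 0,"wz": 0,"fingers": 45},
  {"tx": 0,"ty": 0,"tz": -2,"wx": 0,"wy": 0,"wz": 0,"fingers": 45},
  {"tx": 0,"ty": 0,"tz": 0,"wx": 0,"wy": 0,"wz": 0,"fingers": 45},
])

```text
time_s: 13.33
ee_pos: [0.5605, 0.2791, 0.036]
eef_rot: [179.9, 0.4, 176.2]
contact_force: [0.4, 0.6, -0.5]
gripper_width: 0.064
```

>>> drive_tool([
  {"tx": 0,"ty": 0,"tz": -1.5,"wx": 0,"wy": 0,"wz": 0,"fingers": 45},
  {"tx": 0,"ty": 0,"tz": -1.5,"wx": 0,"wy": 0,"wz": 0,"fingers": 45},
])

```text
time_s: 13.5
ee_pos: [0.5609, 0.2791, 0.034]
eef_rot: [179.8, 0.4, 176.2]
contact_force: [-6.1, -3.3, 29.4]
gripper_width: 0.0636
```

Contact. Release and rise. The fingers open to 78 mm, staying above the walls.

>>> drive_tool([
  {"tx": 0,"ty": 0,"tz": 0.5,"wx": 0,"wy": 0,"wz": 0,"fingers": 45},
  {"tx": 0,"ty": 0,"tz": 0,"wx": 0,"wy": 0,"wz": 0,"fingers": 67},
  {"tx": 0,"ty": 0,"tz": 0,"wx": 0,"wy": 0,"wz": 0,"fingers": 75},
  {"tx": 0,"ty": 0,"tz": 0,"wx": 0,"wy": 0,"wz": 0,"fingers": 85},
  {"tx": 0,"ty": 0,"tz": 0,"wx": 0,"wy": 0,"wz": 0,"fingers": 90},
  {"tx": 0,"ty": 0,"tz": 8,"wx": 0,"wy": 0,"wz": 0,"fingers": 95},
  {"tx": 0,"ty": 0,"tz": 15,"wx": 0,"wy": 0,"wz": 0,"fingers": 95},
  {"tx": 0,"ty": 0,"tz": 25,"wx": 0,"wy": 0,"wz": 0,"fingers": 95},
  {"tx": 0,"ty": 0,"tz": 30,"wx": 0,"wy": 0,"wz": 0,"fingers": 95},
  {"tx": 0,"ty": 0,"tz": 30,"wx": 0,"wy": 0,"wz": 0,"fingers": 95},
  {"tx": 0,"ty": 0,"tz": 15,"wx": 0,"wy": 0,"wz": 0,"fingers": 95},
  {"tx": 0,"ty": 0,"tz": 0,"wx": 0,"wy": 0,"wz": 0,"fingers": 95},
])

```text
time_s: 14.5
ee_pos: [0.5594, 0.2784, 0.164]
eef_rot: [179.9, 0.3, 176.1]
contact_force: [0.3, 0.6, 0.6]
gripper_width: 0.095
```

```bash
python3 w.py wrist 64 w6
```

```text
tcp [559.4 278.4 164. ] [179.9   0.3 176.1] w 95.04130499488157
[323.3 239.9] 5671 ctr [559.9 280.4] [63.2 42. ] 86.08682250976562 z 64.60992419325991
[618.2 287.8] 688 ctr [611.5 485.9] [17.1 46.7] 74.67522430419922 z 64.35302059279434
[320.4 347.4] 2231 ctr [640.5 273.1] [62.7 21.5] 86.06620025634766 z 64.42844464893956
```

View pics/w6.png

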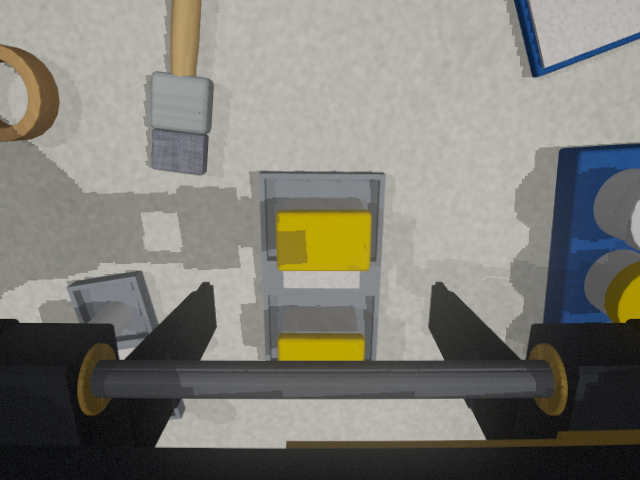

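The case stands at (559.9,280.4), lid z 64.6, aligned with its tray. On to the narrow pot.

>>> drive_tool([
  {"tx": -3,"ty": -12,"tz": 0,"wx": 0,"wy": 0,"wz": 0,"fingers": 95},
  {"tx": -6,"ty": -22,"tz": 0,"wx": 0,"wy": 0,"wz": -1,"fingers": 95},
  {"tx": -8,"ty": -31,"tz": 0,"wx": 0,"wy": 0,"wz": -1.5,"fingers": 95},
  {"tx": -8,"ty": -31,"tz": 0,"wx": 0,"wy": 0,"wz": -1.5,"fingers": 95},
  {"tx": -8,"ty": -31,"tz": 0,"wx": 0,"wy": 0,"wz": -1.5,"fingers": 95},
  {"tx": -8,"ty": -31,"tz": 0,"wx": 0,"wy": 0,"wz": -1.5,"fingers": 95},
  {"tx": -8,"ty": -31,"tz": 0,"wx": 0,"wy": 0,"wz": -1.5,"fingers": 95},
  {"tx": -8,"ty": -31,"tz": 0,"wx": 0,"wy": 0,"wz": -1.5,"fingers": 95},
  {"tx": -8,"ty": -31,"tz": 0,"wx": 0,"wy": 0,"wz": -1.5,"fingers": 95},
  {"tx": -8,"ty": -31,"tz": 0,"wx": 0,"wy": 0,"wz": -1.5,"fingers": 95},
  {"tx": -8,"ty": -31,"tz": 0,"wx": 0,"wy": 0,"wz": -1.5,"fingers": 95},
  {"tx": -8,"ty": -31,"tz": 0,"wx": 0,"wy": 0,"wz": -1.5,"fingers": 95},
  {"tx": -8,"ty": -31,"tz": 0,"wx": 0,"wy": 0,"wz": -1.5,"fingers": 95},
  {"tx": -8,"ty": -30,"tz": 0,"wx": 0,"wy": 0,"wz": 0,"fingers": 95},
  {"tx": -6,"ty": -22,"tz": 0,"wx": 0,"wy": 0,"wz": 0,"fingers": 95},
  {"tx": -3,"ty": -10,"tz": 0,"wx": 0,"wy": 0,"wz": 0,"fingers": 95},
  {"tx": 0,"ty": 0,"tz": 0,"wx": 0,"wy": 0,"wz": 0,"fingers": 95},
  {"tx": 0,"ty": 0,"tz": 0,"wx": 0,"wy": 0,"wz": 0,"fingers": 95},
])

```text
time_s: 16.05
ee_pos: [0.4163, -0.1828, 0.1411]
eef_rot: [-179.8, -1.9, 157.7]
contact_force: [-0.3, -0.8, 0.4]
gripper_width: 0.0952
```

```bash
python3 w.py wrist 62 w7
```

```text
tcp [ 416.3 -182.8  141.1] [-179.8   -1.9  157.7] w 95.18833932372095
[356.5 281.6] 2258 ctr [ 442.6 -168.7] [38.2 40.5] 67.89791107177734 z 62.59615877361807
[147.5 302.2] 2797 ctr [ 403.3 -300.6] [31.5 58.2] 22.7470703125 z 62.603445222528585
```

View pics/w7.png

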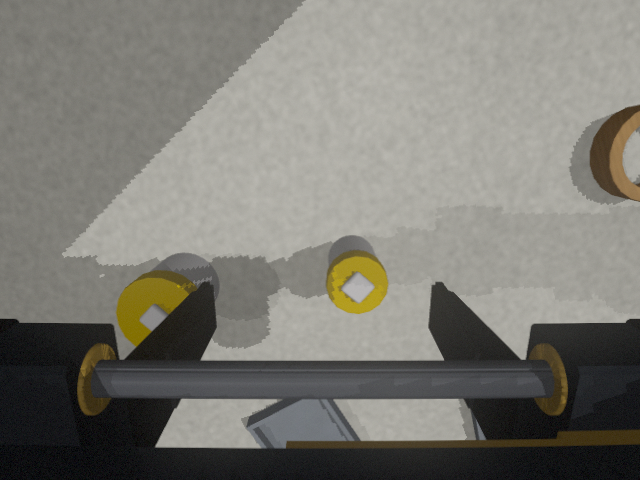

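>>> drive_tool([
  {"tx": 12,"ty": 7,"tz": 0,"wx": -0.7,"wy": -1.8,"wz": 0,"fingers": 95},
  {"tx": 12,"ty": 7,"tz": 0,"wx": 0,"wy": 0,"wz": 0,"fingers": 95},
  {"tx": 0,"ty": 0,"tz": 0,"wx": 0,"wy": 0,"wz": 0,"fingers": 95},
  {"tx": 0,"ty": 0,"tz": -10,"wx": 0,"wy": 0,"wz": 0,"fingers": 95},
  {"tx": 0,"ty": 0,"tz": -18,"wx": 0,"wy": 0,"wz": 0,"fingers": 95},
  {"tx": 0,"ty": 0,"tz": -18,"wx": 0,"wy": 0,"wz": 0,"fingers": 95},
  {"tx": 0,"ty": 0,"tz": -12,"wx": 0,"wy": 0,"wz": 0,"fingers": 95},
  {"tx": 0,"ty": 0,"tz": 0,"wx": 0,"wy": 0,"wz": 0,"fingers": 95},
  {"tx": 0,"ty": 0,"tz": 0,"wx": 0,"wy": 0,"wz": 0,"fingers": 95},
])

```text
time_s: 16.85
ee_pos: [0.439, -0.1601, 0.0795]
eef_rot: [-179.9, -0.1, 158.4]
contact_force: [-0.6, -0.6, 1.0]
gripper_width: 0.0948
```

>>> drive_tool([
  {"tx": 3.5,"ty": -7,"tz": 0,"wx": 0,"wy": 0,"wz": 0,"fingers": 95},
  {"tx": 0,"ty": 0,"tz": 0,"wx": 0,"wy": 0,"wz": 0,"fingers": 95},
  {"tx": 0,"ty": 0,"tz": -8,"wx": 0,"wy": 0,"wz": 0,"fingers": 95},
  {"tx": 0,"ty": 0,"tz": -14,"wx": 0,"wy": 0,"wz": 0,"fingers": 90},
  {"tx": 0,"ty": 0,"tz": -14,"wx": 0,"wy": 0,"wz": 0,"fingers": 80},
  {"tx": 0,"ty": 0,"tz": -8,"wx": 0,"wy": 0,"wz": 0,"fingers": 70},
  {"tx": 0,"ty": 0,"tz": -4,"wx": 0,"wy": 0,"wz": 0,"fingers": 65},
  {"tx": 0,"ty": 0,"tz": 0,"wx": 0,"wy": 0,"wz": 0,"fingers": 60},
])

```text
time_s: 17.52
ee_pos: [0.4445, -0.1685, 0.0321]
eef_rot: [-179.8, 0.3, 158.5]
contact_force: [-0.4, 0.2, 0.3]
gripper_width: 0.0686
```

>>> drive_tool([
  {"tx": -0.5,"ty": 0,"tz": -4,"wx": 0,"wy": 0,"wz": 0,"fingers": 58},
  {"tx": 0,"ty": 0,"tz": 0,"wx": 0,"wy": 0,"wz": 0,"fingers": 50},
  {"tx": 0,"ty": 0,"tz": 0,"wx": 0,"wy": 0,"wz": 0,"fingers": 46},
  {"tx": 0,"ty": 0,"tz": 0,"wx": 0,"wy": 0,"wz": 0,"fingers": 42},
  {"tx": 0,"ty": 0,"tz": 0,"wx": 0,"wy": 0,"wz": 0,"fingers": 38},
  {"tx": 0,"ty": 0,"tz": 0,"wx": 0,"wy": 0,"wz": 0,"fingers": 25},
  {"tx": 0,"ty": 0,"tz": 0,"wx": 0,"wy": 0,"wz": 0,"fingers": 25},
  {"tx": 0,"ty": 0,"tz": 0,"wx": 0,"wy": 0,"wz": 0,"fingers": 25},
])

```text
time_s: 18.18
ee_pos: [0.4447, -0.1689, 0.0295]
eef_rot: [-179.8, 0.4, 158.5]
contact_force: [0.1, 0.2, -1.2]
gripper_width: 0.0398
```

Gripped at 39.8 mm. Carry to the narrow bay at (576,-260).

>>> drive_tool([
  {"tx": 0,"ty": 0,"tz": 6,"wx": 0,"wy": 0,"wz": 0,"fingers": 25},
  {"tx": 0,"ty": 0,"tz": 12,"wx": 0,"wy": 0,"wz": 0,"fingers": 25},
  {"tx": 0,"ty": 0,"tz": 16,"wx": 0,"wy": 0,"wz": 0,"fingers": 25},
  {"tx": 0,"ty": 0,"tz": 14,"wx": 0,"wy": 0,"wz": 0,"fingers": 25},
  {"tx": 5,"ty": -3,"tz": 7,"wx": 0,"wy": 0,"wz": 0,"fingers": 25},
  {"tx": 10,"ty": -7,"tz": 0,"wx": 0,"wy": 0,"wz": 0,"fingers": 25},
  {"tx": 18,"ty": -13,"tz": 0,"wx": 0,"wy": 0,"wz": 0,"fingers": 25},
  {"tx": 20,"ty": -14,"tz": 0,"wx": 0,"wy": 0,"wz": 0,"fingers": 25},
  {"tx": 20,"ty": -14,"tz": 0,"wx": 0,"wy": 0,"wz": 0,"fingers": 25},
  {"tx": 20,"ty": -14,"tz": 0,"wx": 0,"wy": 0,"wz": 0,"fingers": 25},
  {"tx": 18,"ty": -13,"tz": 0,"wx": 0,"wy": 0,"wz": 0,"fingers": 25},
  {"tx": 12,"ty": -8,"tz": 0,"wx": 0,"wy": 0,"wz": 0,"fingers": 25},
  {"tx": 6,"ty": -4,"tz": 0,"wx": 0,"wy": 0,"wz": 0,"fingers": 25},
  {"tx": 0,"ty": 0,"tz": 0,"wx": 0,"wy": 0,"wz": 0,"fingers": 25},
  {"tx": 0,"ty": 0,"tz": 0,"wx": 0,"wy": 0,"wz": 0,"fingers": 25},
])

```text
time_s: 19.43
ee_pos: [0.577, -0.2613, 0.0939]
eef_rot: [-179.8, 0.4, 158.6]
contact_force: [-0.8, 0.2, -0.9]
gripper_width: 0.0398
```

>>> drive_tool([
  {"tx": 0,"ty": 0,"tz": -8,"wx": 0,"wy": 0,"wz": 0,"fingers": 25},
  {"tx": 0,"ty": 0,"tz": -14,"wx": 0,"wy": 0,"wz": 0,"fingers": 25},
  {"tx": 0,"ty": 0,"tz": -14,"wx": 0,"wy": 0,"wz": 0,"fingers": 25},
  {"tx": 0,"ty": 0,"tz": -9,"wx": 0,"wy": 0,"wz": 0,"fingers": 25},
  {"tx": 0,"ty": 0,"tz": 0,"wx": 0,"wy": 0,"wz": 0,"fingers": 25},
  {"tx": 0,"ty": 0,"tz": 0,"wx": 0,"wy": 0,"wz": 0,"fingers": 25},
])

```text
time_s: 19.93
ee_pos: [0.5731, -0.2582, 0.0467]
eef_rot: [-179.8, 0.2, 158.6]
contact_force: [0.2, -0.6, 0.4]
gripper_width: 0.0397
```

```bash
python3 -c "
from w import *
o,cm,p,d,W=look('side',155,'s3')
cv2.imwrite('pics/s3c.png',cv2.resize(p[220:400,320:545,::-1],None,fx=3.5,fy=3.3)[:600,:800])
"
```

```text
tcp [ 573.1 -258.2   46.7] [-179.8    0.2  158.6] w 39.68675444095712
```

View pics/s3c.png

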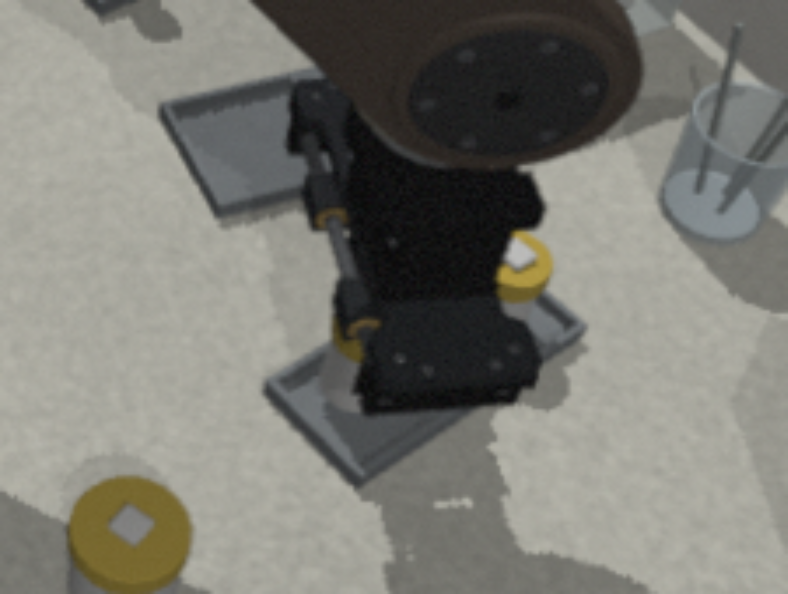

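The pot is over the bay at around (345,385) in the crop. Small correction, then lower.

>>> drive_tool([
  {"tx": 3,"ty": -2,"tz": -3,"wx": 0,"wy": 0,"wz": 0,"fingers": 25},
  {"tx": 0,"ty": 0,"tz": -3,"wx": 0,"wy": 0,"wz": 0,"fingers": 25},
  {"tx": 0,"ty": 0,"tz": -3,"wx": 0,"wy": 0,"wz": 0,"fingers": 25},
  {"tx": 0,"ty": 0,"tz": 0,"wx": 0,"wy": 0,"wz": 0,"fingers": 25},
  {"tx": 0,"ty": 0,"tz": 0,"wx": 0,"wy": 0,"wz": 0,"fingers": 25},
])

```text
time_s: 20.4
ee_pos: [0.5771, -0.2607, 0.0389]
eef_rot: [-179.8, 0.4, 158.6]
contact_force: [-0.2, 0.5, -1.2]
gripper_width: 0.0398
```

>>> drive_tool([
  {"tx": 0,"ty": 0,"tz": -3,"wx": 0,"wy": 0,"wz": 0,"fingers": 25},
  {"tx": 0,"ty": 0,"tz": -2,"wx": 0,"wy": 0,"wz": 0,"fingers": 25},
  {"tx": 0,"ty": 0,"tz": 0,"wx": 0,"wy": 0,"wz": 0,"fingers": 25},
])

```text
time_s: 20.65
ee_pos: [0.5772, -0.2608, 0.0338]
eef_rot: [-179.8, 0.5, 158.6]
contact_force: [-0.5, 0.9, -0.5]
gripper_width: 0.0394
```

>>> drive_tool([
  {"tx": 0,"ty": 0,"tz": -1.5,"wx": 0,"wy": 0,"wz": 0,"fingers": 25},
  {"tx": 0,"ty": 0,"tz": -1.5,"wx": 0,"wy": 0,"wz": 0,"fingers": 25},
])

```text
time_s: 20.82
ee_pos: [0.5775, -0.2611, 0.0328]
eef_rot: [-179.8, 0.5, 158.6]
contact_force: [-9.1, 4.6, 30.1]
gripper_width: 0.0394
```

>>> drive_tool([
  {"tx": 0,"ty": 0,"tz": 0.5,"wx": 0,"wy": 0,"wz": 0,"fingers": 25},
  {"tx": 0,"ty": 0,"tz": 0,"wx": 0,"wy": 0,"wz": 0,"fingers": 43},
  {"tx": 0,"ty": 0,"tz": 0,"wx": 0,"wy": 0,"wz": 0,"fingers": 52},
  {"tx": 0,"ty": 0,"tz": 0,"wx": 0,"wy": 0,"wz": 0,"fingers": 60},
  {"tx": 0,"ty": 0,"tz": 0,"wx": 0,"wy": 0,"wz": 0,"fingers": 70},
  {"tx": 0,"ty": 0,"tz": 0,"wx": 0,"wy": 0,"wz": 0,"fingers": 75},
  {"tx": 0,"ty": 0,"tz": 8,"wx": 0,"wy": 0,"wz": 0,"fingers": 75},
  {"tx": 0,"ty": 0,"tz": 15,"wx": 0,"wy": 0,"wz": 0,"fingers": 80},
  {"tx": 0,"ty": 0,"tz": 25,"wx": 0,"wy": 0,"wz": 0,"fingers": 95},
  {"tx": 0,"ty": 0,"tz": 30,"wx": 0,"wy": 0,"wz": 0,"fingers": 95},
  {"tx": 0,"ty": 0,"tz": 30,"wx": 0,"wy": 0,"wz": 0,"fingers": 95},
  {"tx": 0,"ty": 0,"tz": 15,"wx": 0,"wy": 0,"wz": 0,"fingers": 95},
  {"tx": 0,"ty": 0,"tz": 0,"wx": 0,"wy": 0,"wz": 0,"fingers": 95},
])

```text
time_s: 21.9
ee_pos: [0.576, -0.2603, 0.1628]
eef_rot: [-179.8, 0.3, 158.6]
contact_force: [0.2, 0.2, -0.3]
gripper_width: 0.0949
```

```bash
python3 w.py wrist 66 w8
```

```text
tcp [ 576.  -260.3  162.8] [-179.8    0.3  158.6] w 94.93937415436298
[163.8  31.7] 4497 ctr [ 425.  -299.7] [54.8 36.7] 67.77839660644531 z 62.698772578445094
[322.2 240.7] 2105 ctr [ 576.7 -259.9] [38.5 39.9] 83.13491821289062 z 66.58740477805338
[380.6 340.7] 1360 ctr [ 661.1 -247.3] [39.2 30.7] 68.5248794555664 z 66.55050117289328
```

View pics/w8.png

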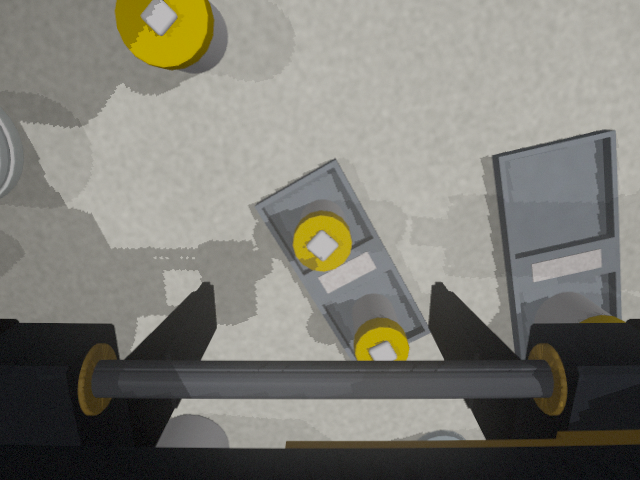

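The narrow pot stands at (576.7,-259.9), lid z 66.6. Now the wide pot.

>>> drive_tool([
  {"tx": -8,"ty": -2,"tz": 0,"wx": 0,"wy": 0,"wz": 0,"fingers": 95},
  {"tx": -15,"ty": -3,"tz": 0,"wx": 0,"wy": 0,"wz": 0,"fingers": 95},
  {"tx": -21,"ty": -5,"tz": 0,"wx": 0,"wy": 0,"wz": 0,"fingers": 95},
  {"tx": -21,"ty": -5,"tz": 0,"wx": 0,"wy": 0,"wz": 0,"fingers": 95},
  {"tx": -21,"ty": -5,"tz": 0,"wx": 0,"wy": 0,"wz": 0,"fingers": 95},
  {"tx": -21,"ty": -5,"tz": 0,"wx": 0,"wy": 0,"wz": 0,"fingers": 95},
  {"tx": -21,"ty": -4,"tz": 0,"wx": 0,"wy": 0,"wz": 0,"fingers": 95},
  {"tx": -15,"ty": -3,"tz": 0,"wx": 0,"wy": 0,"wz": 0,"fingers": 95},
  {"tx": -8,"ty": -2,"tz": 0,"wx": 0,"wy": 0,"wz": 0,"fingers": 95},
  {"tx": 0,"ty": 0,"tz": 0,"wx": 0,"wy": 0,"wz": 0,"fingers": 95},
  {"tx": 0,"ty": 0,"tz": 0,"wx": 0,"wy": 0,"wz": 0,"fingers": 95},
])

```text
time_s: 22.87
ee_pos: [0.409, -0.2907, 0.1475]
eef_rot: [179.8, -0.9, 158.6]
contact_force: [0.5, -0.1, -0.2]
gripper_width: 0.095
```

```bash
python3 w.py wrist 62 w9
```

```text
tcp [ 409.  -290.7  147.5] [179.8  -0.9 158.6] w 94.97127670477896
[313.  258.7] 4943 ctr [ 414.1 -297.5] [54.1 56.1] 68.56571960449219 z 62.648064243284004
[440.9 426.6] 1192 ctr [ 566.4 -256. ] [41.5 24.5] 67.79808044433594 z 65.9498439712865
```

View pics/w9.png

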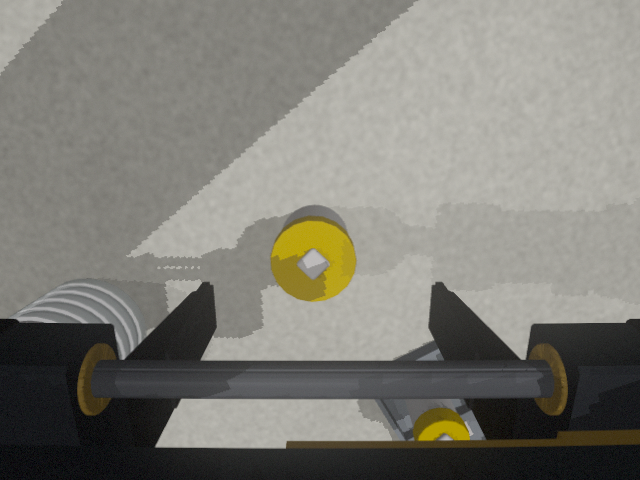

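```bash
python3 -c "
from h import *
from rig import optics
W=cloud(optics.camera_model('top'),np.load('pics/top0d.npy'))*1000
np.set_printoptions(precision=0,suppress=True)
for u in (560,566,570,575,580,590,605,620,628): print(u,W[280,u])
Q=W[240:310,560:632].reshape(-1,3); Q=Q[Q[:,2]>15]; print(Q.min(0),Q.max(0))
"
```

```text
560 [ 418. -448.   -0.]
566 [ 418. -453.   12.]
570 [ 419. -454.   27.]
575 [ 419. -455.   42.]
580 [ 420. -453.   66.]
590 [ 420. -466.   75.]
605 [ 420. -493.   75.]
620 [ 419. -520.   76.]
628 [ 418. -536.   74.]
[ 377. -542.   16.] [467.   3. 932.]
```

The stacked cups start at y≈-452, so the gripper is clear of them. Descend in two stages.

>>> drive_tool([
  {"tx": 5,"ty": -5,"tz": 0,"wx": -0.3,"wy": -0.8,"wz": 0,"fingers": 95},
  {"tx": 0,"ty": 0,"tz": -10,"wx": 0,"wy": 0,"wz": 0,"fingers": 95},
  {"tx": 0,"ty": 0,"tz": -20,"wx": 0,"wy": 0,"wz": 0,"fingers": 95},
  {"tx": 0,"ty": 0,"tz": -20,"wx": 0,"wy": 0,"wz": 0,"fingers": 95},
  {"tx": 0,"ty": 0,"tz": -10,"wx": 0,"wy": 0,"wz": 0,"fingers": 95},
  {"tx": 0,"ty": 0,"tz": 0,"wx": 0,"wy": 0,"wz": 0,"fingers": 95},
  {"tx": 0,"ty": 0,"tz": 0,"wx": 0,"wy": 0,"wz": 0,"fingers": 95},
])

```text
time_s: 23.5
ee_pos: [0.4191, -0.2956, 0.0818]
eef_rot: [179.8, 0.2, 158.9]
contact_force: [0.5, 0.3, -0.0]
gripper_width: 0.095
```

>>> drive_tool([
  {"tx": -4,"ty": -1,"tz": 0,"wx": 0,"wy": 0,"wz": 0,"fingers": 95},
  {"tx": 0,"ty": 0,"tz": 0,"wx": 0,"wy": 0,"wz": 0,"fingers": 95},
  {"tx": 0,"ty": 0,"tz": -8,"wx": 0,"wy": 0,"wz": 0,"fingers": 95},
  {"tx": 0,"ty": 0,"tz": -14,"wx": 0,"wy": 0,"wz": 0,"fingers": 95},
  {"tx": 0,"ty": 0,"tz": -14,"wx": 0,"wy": 0,"wz": 0,"fingers": 95},
  {"tx": 0,"ty": 0,"tz": -8,"wx": 0,"wy": 0,"wz": 0,"fingers": 90},
  {"tx": 0,"ty": 0,"tz": -5,"wx": 0,"wy": 0,"wz": 0,"fingers": 85},
  {"tx": 0,"ty": 0,"tz": 0,"wx": 0,"wy": 0,"wz": 0,"fingers": 80},
])

```text
time_s: 24.17
ee_pos: [0.4167, -0.298, 0.0325]
eef_rot: [180.0, 0.6, 158.9]
contact_force: [-0.5, 0.1, 0.8]
gripper_width: 0.0835
```

>>> drive_tool([
  {"tx": -1.5,"ty": 1.5,"tz": -4,"wx": 0,"wy": 0.5,"wz": 0,"fingers": 76},
  {"tx": 0,"ty": 0,"tz": 0,"wx": 0,"wy": 0,"wz": 0,"fingers": 68},
  {"tx": 0,"ty": 0,"tz": 0,"wx": 0,"wy": 0,"wz": 0,"fingers": 62},
  {"tx": 0,"ty": 0,"tz": 0,"wx": 0,"wy": 0,"wz": 0,"fingers": 58},
  {"tx": 0,"ty": 0,"tz": 0,"wx": 0,"wy": 0,"wz": 0,"fingers": 54},
  {"tx": 0,"ty": 0,"tz": 0,"wx": 0,"wy": 0,"wz": 0,"fingers": 40},
  {"tx": 0,"ty": 0,"tz": 0,"wx": 0,"wy": 0,"wz": 0,"fingers": 40},
  {"tx": 0,"ty": 0,"tz": 0,"wx": 0,"wy": 0,"wz": 0,"fingers": 40},
])

```text
time_s: 24.83
ee_pos: [0.4158, -0.297, 0.03]
eef_rot: [-179.8, 0.2, 159.0]
contact_force: [-0.3, -0.1, -1.1]
gripper_width: 0.0558
```

Gripped at 55.8 mm. Carry to the wide bay at (627,-80.5).

>>> drive_tool([
  {"tx": 0,"ty": 0,"tz": 6,"wx": 0,"wy": 0,"wz": 0,"fingers": 40},
  {"tx": 0,"ty": 0,"tz": 12,"wx": 0,"wy": 0,"wz": 0,"fingers": 40},
  {"tx": 0,"ty": 0,"tz": 18,"wx": 0,"wy": 0,"wz": 0,"fingers": 40},
  {"tx": 0,"ty": 0,"tz": 18,"wx": 0,"wy": 0,"wz": 0,"fingers": 40},
  {"tx": 4,"ty": 4,"tz": 12,"wx": 0,"wy": 0,"wz": 0,"fingers": 40},
  {"tx": 10,"ty": 10,"tz": 0,"wx": 0,"wy": 0,"wz": 0,"fingers": 40},
  {"tx": 17,"ty": 18,"tz": 0,"wx": 0,"wy": 0,"wz": 0,"fingers": 40},
  {"tx": 20,"ty": 21,"tz": 0,"wx": 0,"wy": 0,"wz": 0,"fingers": 40},
  {"tx": 20,"ty": 21,"tz": 0,"wx": 0,"wy": 0,"wz": 0,"fingers": 40},
  {"tx": 20,"ty": 21,"tz": 0,"wx": 0,"wy": 0,"wz": 0,"fingers": 40},
  {"tx": 20,"ty": 21,"tz": 0,"wx": 0,"wy": 0,"wz": 0,"fingers": 40},
  {"tx": 20,"ty": 21,"tz": 0,"wx": 0,"wy": 0,"wz": 0,"fingers": 40},
  {"tx": 20,"ty": 21,"tz": 0,"wx": 0,"wy": 0,"wz": 0,"fingers": 40},
  {"tx": 20,"ty": 21,"tz": 0,"wx": 0,"wy": 0,"wz": 0,"fingers": 40},
  {"tx": 17,"ty": 18,"tz": 0,"wx": 0,"wy": 0,"wz": 0,"fingers": 40},
  {"tx": 10,"ty": 10,"tz": 0,"wx": 0,"wy": 0,"wz": 0,"fingers": 40},
  {"tx": 4,"ty": 4,"tz": 0,"wx": 0,"wy": 0,"wz": 0,"fingers": 40},
  {"tx": 0,"ty": 0,"tz": 0,"wx": 0,"wy": 0,"wz": 0,"fingers": 40},
  {"tx": 0,"ty": 0,"tz": 0,"wx": 0,"wy": 0,"wz": 0,"fingers": 40},
])

```text
time_s: 26.42
ee_pos: [0.6239, -0.0751, 0.1071]
eef_rot: [-179.8, 0.4, 158.8]
contact_force: [-0.5, -0.3, -1.4]
gripper_width: 0.0559
```

>>> drive_tool([
  {"tx": 4,"ty": -5,"tz": 0,"wx": 0,"wy": 0,"wz": 0,"fingers": 40},
  {"tx": 0,"ty": 0,"tz": -10,"wx": 0,"wy": 0,"wz": 0,"fingers": 40},
  {"tx": 0,"ty": 0,"tz": -15,"wx": 0,"wy": 0,"wz": 0,"fingers": 40},
  {"tx": 0,"ty": 0,"tz": -15,"wx": 0,"wy": 0,"wz": 0,"fingers": 40},
  {"tx": 0,"ty": 0,"tz": -10,"wx": 0,"wy": 0,"wz": 0,"fingers": 40},
  {"tx": 0,"ty": 0,"tz": 0,"wx": 0,"wy": 0,"wz": 0,"fingers": 40},
  {"tx": 0,"ty": 0,"tz": 0,"wx": 0,"wy": 0,"wz": 0,"fingers": 40},
])

```text
time_s: 27.0
ee_pos: [0.6248, -0.0874, 0.0536]
eef_rot: [-179.7, 0.3, 158.3]
contact_force: [-0.5, -0.5, -0.6]
gripper_width: 0.0557
```

```bash
python3 w.py wrist 80 w10
```

```text
tcp [624.8 -87.4  53.6] [-179.7    0.3  158.3] w 55.668122997375775
[325.2 280.2] 1596 ctr [610.5 -76.7] [55.6 25.1] 58.265235900878906 z 81.38440278203788
```

View pics/w10.png

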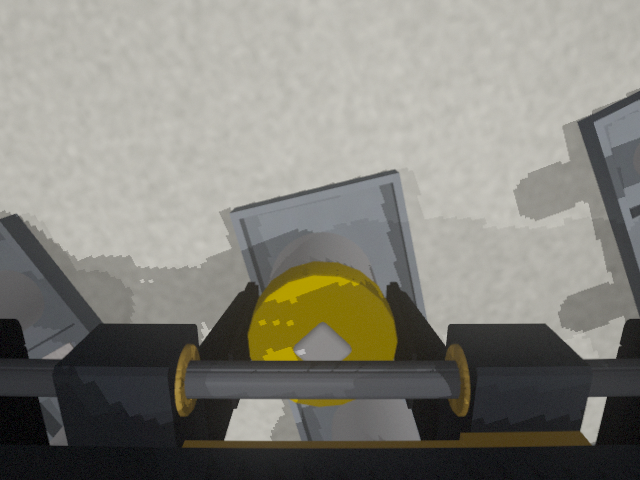

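The pot is inside the bay outline but about 6 mm low in y. Correct and lower.

>>> drive_tool([
  {"tx": 2,"ty": 6,"tz": 0,"wx": 0,"wy": 0,"wz": 0,"fingers": 40},
  {"tx": 0,"ty": 0,"tz": 0,"wx": 0,"wy": 0,"wz": 0,"fingers": 40},
  {"tx": 0,"ty": 0,"tz": -4,"wx": 0,"wy": 0,"wz": 0,"fingers": 40},
  {"tx": 0,"ty": 0,"tz": -4,"wx": 0,"wy": 0,"wz": 0,"fingers": 40},
  {"tx": 0,"ty": 0,"tz": -3,"wx": 0,"wy": 0,"wz": 0,"fingers": 40},
  {"tx": 0,"ty": 0,"tz": 0,"wx": 0,"wy": 0,"wz": 0,"fingers": 40},
  {"tx": 0,"ty": 0,"tz": 0,"wx": 0,"wy": 0,"wz": 0,"fingers": 40},
])

```text
time_s: 27.63
ee_pos: [0.628, -0.0808, 0.044]
eef_rot: [-179.8, 0.5, 158.4]
contact_force: [-0.2, 0.8, -0.8]
gripper_width: 0.0558
```

>>> drive_tool([
  {"tx": 0,"ty": 0,"tz": -3,"wx": 0,"wy": 0,"wz": 0,"fingers": 40},
  {"tx": 0,"ty": 0,"tz": -3,"wx": 0,"wy": 0,"wz": 0,"fingers": 40},
  {"tx": 0,"ty": 0,"tz": -2.5,"wx": 0,"wy": 0,"wz": 0,"fingers": 40},
  {"tx": 0,"ty": 0,"tz": 0,"wx": 0,"wy": 0,"wz": 0,"fingers": 40},
])

```text
time_s: 27.97
ee_pos: [0.6281, -0.0808, 0.0347]
eef_rot: [-179.8, 0.5, 158.4]
contact_force: [-0.5, -0.0, -0.8]
gripper_width: 0.0558
```

>>> drive_tool([
  {"tx": 0,"ty": 0,"tz": -1.5,"wx": 0,"wy": 0,"wz": 0,"fingers": 40},
  {"tx": 0,"ty": 0,"tz": -1.5,"wx": 0,"wy": 0,"wz": 0,"fingers": 40},
])

```text
time_s: 28.13
ee_pos: [0.6285, -0.0812, 0.0332]
eef_rot: [-179.8, 0.6, 158.4]
contact_force: [-7.3, -1.3, 26.0]
gripper_width: 0.0557
```

>>> drive_tool([
  {"tx": 0,"ty": 0,"tz": 0.5,"wx": 0,"wy": 0,"wz": 0,"fingers": 40},
  {"tx": 0,"ty": 0,"tz": 0,"wx": 0,"wy": 0,"wz": 0,"fingers": 59},
  {"tx": 0,"ty": 0,"tz": 0,"wx": 0,"wy": 0,"wz": 0,"fingers": 68},
  {"tx": 0,"ty": 0,"tz": 0,"wx": 0,"wy": 0,"wz": 0,"fingers": 78},
  {"tx": 0,"ty": 0,"tz": 0,"wx": 0,"wy": 0,"wz": 0,"fingers": 88},
  {"tx": 0,"ty": 0,"tz": 0,"wx": 0,"wy": 0,"wz": 0,"fingers": 90},
  {"tx": 0,"ty": 0,"tz": 8,"wx": 0,"wy": 0,"wz": 0,"fingers": 90},
  {"tx": 0,"ty": 0,"tz": 15,"wx": 0,"wy": 0,"wz": 0,"fingers": 95},
  {"tx": 0,"ty": 0,"tz": 25,"wx": 0,"wy": 0,"wz": 0,"fingers": 95},
  {"tx": 0,"ty": 0,"tz": 30,"wx": 0,"wy": 0,"wz": 0,"fingers": 95},
  {"tx": 0,"ty": 0,"tz": 30,"wx": 0,"wy": 0,"wz": 0,"fingers": 95},
  {"tx": 0,"ty": 0,"tz": 20,"wx": 0,"wy": 0,"wz": 0,"fingers": 95},
  {"tx": 0,"ty": 0,"tz": 0,"wx": 0,"wy": 0,"wz": 0,"fingers": 95},
])

```text
time_s: 29.22
ee_pos: [0.627, -0.0809, 0.1687]
eef_rot: [-179.7, 0.4, 158.3]
contact_force: [-0.5, -0.3, 0.3]
gripper_width: 0.0952
```

```bash
python3 w.py wrist 66 w11
```

```text
tcp [627.  -80.9 168.7] [-179.7    0.4  158.3] w 95.17683654698581
[323.  238.4] 4486 ctr [627.9 -80. ] [54.3 55.7] 68.41971588134766 z 66.62255315604483
[ 61.3 263.1] 1977 ctr [ 577.1 -257.9] [38.9 43.1] 13.345475196838379 z 66.43637249089461
[127.1 347.2] 263 ctr [ 651.  -245.9] [ 9.9 24.4] 22.744585037231445 z 66.13710249424442
[355.3 351.2] 1134 ctr [714.9 -88.9] [50.5 18.5] 68.38201904296875 z 66.34883370737631
[354.6 401. ] 185 ctr [ 757.9 -105.1] [30.7  4.6] 68.37450408935547 z 66.57123505677566
```

View pics/w11.png

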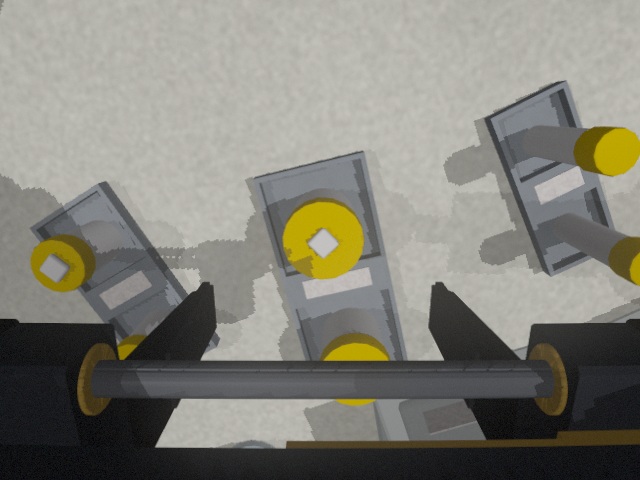

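The wide pot stands at (627.9,-80.0), lid z 66.6. I'll pull the arm back for an overall check.

>>> drive_tool([
  {"tx": -8,"ty": 0,"tz": 8,"wx": 0,"wy": 0,"wz": 0,"fingers": 95},
  {"tx": -18,"ty": 0,"tz": 10,"wx": 0,"wy": 0,"wz": 0,"fingers": 95},
  {"tx": -25,"ty": 0,"tz": 10,"wx": 0,"wy": 0,"wz": 0,"fingers": 95},
  {"tx": -25,"ty": 0,"tz": 10,"wx": 0,"wy": 0,"wz": 0,"fingers": 95},
  {"tx": -25,"ty": 0,"tz": 10,"wx": 0,"wy": 0,"wz": 0,"fingers": 95},
  {"tx": -25,"ty": 0,"tz": 10,"wx": 0,"wy": 0,"wz": 0,"fingers": 95},
  {"tx": -25,"ty": 0,"tz": 5,"wx": 0,"wy": 0,"wz": 0,"fingers": 95},
  {"tx": -15,"ty": 0,"tz": 0,"wx": 0,"wy": 0,"wz": 0,"fingers": 95},
  {"tx": -8,"ty": 0,"tz": 0,"wx": 0,"wy": 0,"wz": 0,"fingers": 95},
  {"tx": 0,"ty": 0,"tz": 0,"wx": 0,"wy": 0,"wz": 0,"fingers": 95},
  {"tx": 0,"ty": 0,"tz": 0,"wx": 0,"wy": 0,"wz": 0,"fingers": 95},
])

```text
time_s: 30.18
ee_pos: [0.4361, -0.0785, 0.2253]
eef_rot: [-179.6, -0.6, 158.4]
contact_force: [0.2, 0.5, -0.4]
gripper_width: 0.095
```

```bash
python3 -c "
from w import *
o,cm,p,d,W=look('top',66,'tf'); look('side',66,'sf')
B=dict(case=(559.8,278.8,-4),tube=(629,96,8.2),wide=(627.3,-80.4,-7),narrow=(576.8,-260.5,8.4))
for n,(x,y,a) in B.items():
    h=99 if n=='tube' else 64 if n=='case' else 66
    D=np.hypot(W[...,0]-x,W[...,1]-y); m=(D<45)&(abs(W[...,2]-h)<8)&(d>0)
    q=onplane(cm,np.argwhere(m)[:,::-1],h/1000)[:,:2]*1000; c=np.array(cv2.minAreaRect(q.astype(np.float32))[0])-[x,y]
    a=np.radians(a); print(n,m.sum(),'tray xy',c@[np.cos(a),np.sin(a)],c@[-np.sin(a),np.cos(a)],'ztop',np.median(W[m][:,2]))
"
```

```text
tcp [436.1 -78.5 225.3] [-179.6   -0.6  158.4] w 94.9517490889391
[374.8 108.3] 644 ctr [734.7 -94.9] [53.5 54.4] 61.86570358276367 z 66.07627792675193
[460.7 143.7] 291 ctr [ 668.  -246.9] [36.5 39.9] 43.45680236816406 z 65.84943429732101
[169.9 158. ] 796 ctr [653.5 271.3] [63.7 41.7] 86.535400390625 z 64.16139809127628
[367.5 167.2] 669 ctr [629.1 -79.1] [53.9 54.2] 43.45161437988281 z 65.99556926440106
[468.4 193.9] 303 ctr [ 578.3 -257.9] [39.5 37.4] 88.83808898925781 z 65.57942797742965
[165.6 210.1] 823 ctr [561.  279.4] [63.8 41.2] 86.05403900146484 z 64.12970425761374
tcp [436.3 -78.5 225.2] [-179.6   -0.6  158.4] w 95.01277118763491
[241.1  91.4] 297 ctr [555.7 630.2] [184.1  58. ] 89.73880767822266 z 70.043621669047
[444.9 233.2] 375 ctr [ 732.5 -101.9] [56.7 54.1] 64.07400512695312 z 64.81776356199026
[396.8 244.8] 401 ctr [626.7 -86. ] [58.  51.6] 58.18360137939453 z 64.8229195682187
[465.8 299.8] 236 ctr [ 666.6 -253.3] [40.6 37.4] 52.35518264770508 z 65.36346958084906
[428.2 323.5] 274 ctr [ 575.9 -263.9] [41.2 36.9] 40.68446731567383 z 65.20191297295663
case 874 tray xy 1.4786777631260357 0.919737145253898 ztop 64.05056523522506
tube 211 tray xy 2.4233280728542694 1.9500262372832757 ztop 99.07707495827879
wide 777 tray xy 1.1940366147516241 1.9119098785359312 ztop 66.20591564218405
narrow 411 tray xy 1.490307142690198 2.874313845138768 ztop 66.1017086807454
```

View pics/tf.png

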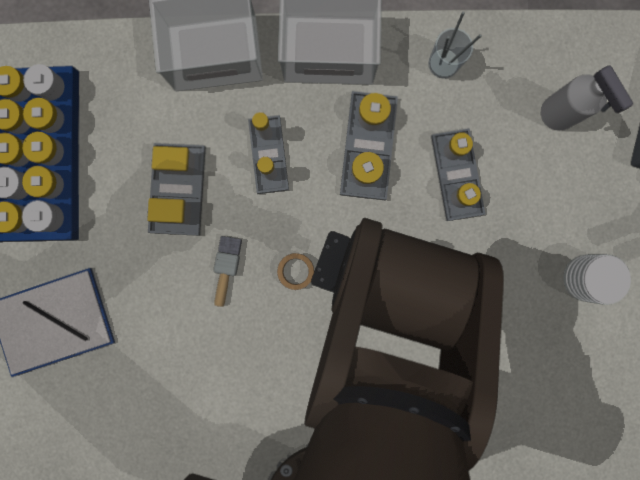

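View pics/sf.png

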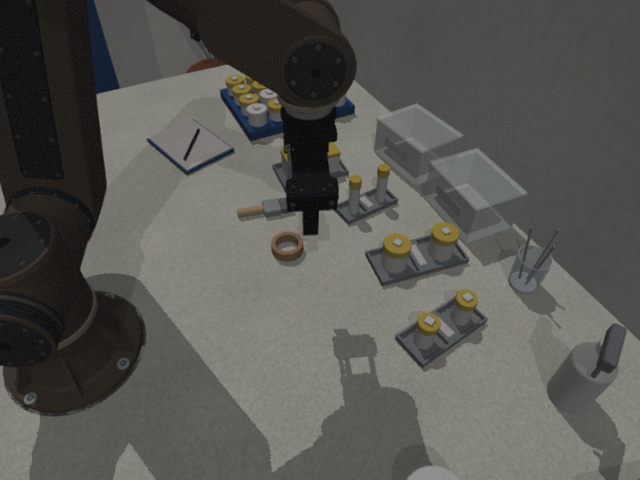

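All four containers stand beside their samples, each within 3 mm of its bay centre. The lids are at 64, 66, 66 and 99 mm, as expected. The tape roll (296,271) and brush (228,270) haven't moved, and the arm touches nothing.

```bash
python3 -c "
from rig import arm; print(arm.hand_in())"
```

```text
the job is handed in; nothing more can be done
None
```

All four containers (tube, case, narrow pot, wide pot) are in the empty bays of their own trays, and the job is handed in. It took about 30 s of robot time. Each was lowered until the wrist felt the floor, at 22–30 N, before the fingers opened.

The last top view put every container within 3 mm of its bay centre. Lid heights were 64.1 (case), 66.2 (wide), 66.1 (narrow) and 99.1 mm (tube), so all stand flat on the bay floors. In the pictures the tape roll and brush show no movement.

- **Camera disagreement:** the cameras differ by 2–3 mm on most positions, and the side camera by up to 7 mm, because it also sees the lid sides. This is well inside the 20 mm limit.
- **Drift:** the tool drifted up to about 10 mm while moving down. I corrected this before each grasp and each set-down.
- **Refused call:** the first move call was rejected because some rows left out fields. Nothing moved.

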